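Hang a bush bracket at the inspection mark and hold a bore probe in it

ROBOT

A 7-joint arm with a two-finger parallel gripper is mounted at the origin on a cart in front of the work surface, level with it; the furniture and walls round the work are solid. World frame = base frame: x ahead of the robot, y to its left, z up, the work surface at z = 0. Lengths are in m, angles in degrees, forces in N, time in s.
With the tool pointing down it reaches from about 0.425 to 0.875 m from the base axis. Payload 4.7 kg.
Tool frame: the origin (TCP) lies on the mounting face of the last link; the fingertips stand 182 mm ahead of it and the grasp point (between the pads) lies 164 mm ahead of it; z points along the fingers, y is the line along which they close (so a half turn about z gives the same grasp; the last joint's range is limited). The gripper opens to 87 mm and grips with 3 to 60 N. Pads are 19 mm wide; open, the fingers measure 117 mm over their backs; the gripper's body (75 mm by 190 mm) begins 51 mm behind the grasp point.
Start: joints at [-71.958, 18.392, -4.016, 83.108, 1.295, 78.541, -3.26], TCP at [0.193, 0.621, 0.405] pointing down, gripper open.
Joint ranges: [-163.93, 163.93], [-17.29, 119.83], [-79.2, 71.16], [3.27, 140.29], [-89.18, 269.18], [5.43, 117.66], [-154.24, 154.24]. Speed limits (degrees/s): [147.25, 147.25, 180, 180, 180, 180, 180].

INTERFACE

Orientations are given as [roll, pitch, yaw] about the fixed x, y, z axes, in that order (R = Rz(yaw) Ry(pitch) Rx(roll)).
In Python, from cell import env gives the robot as it stands.
- The arm moves only by the tool servo_tool, never from a script. Its argument "plan" is a list of rows, each an object with "xyz": the shift along the tool's x, y, z in cm, a list of three; "twist": the turn, a rotation vector about the tool's x, y, z in degrees, a list of three; "jaw": the closure, from 0 (fully open) to 1 (shut). In form: [{"xyz": [x, y, z], "twist": [wx, wy, wz], "jaw": jaw}, ...]. A call has 1 to 10 rows; each row is the pose to reach, as a shift and turn from the pose commanded when the call began, along the tool's axes at that moment; what a row does not reach only later rows make up. A row lasts 1/12 s, in which the tool goes at most 41.7 mm and 7.16 degrees, less where a joint would pass 70% of its speed; a pose out of reach is approached as far as the arm can. A call with a gripper value outside its range is refused whole. The fingers move at their own pace and stop on an object; "newtons" is the grip in N (left out, the last holds). Time passes only in rows, so rows that repeat a pose let the fingers close. It gives the time, the measured TCP pose, the force, the opening and the grip force at its end, in the units of the state.
- env.get_obs(): the state, without advancing time (a new reading comes with each control period).
- env.read_camera(name): name is "side" or "top"; returns a dict with "img" (480x640x3 uint8, red, green, blue), "camera_matrix" (3x3 intrinsics, pixels), "R" (3x3) and "t" (3): a world point X has camera coordinates R X + t. Camera axes: x right, y down, z forward; pixel columns grow to the right and rows downward; lengths in m; the calibration is good to about 2 mm. A picture is of the moment at which its call begins. There is no depth.
- env.sign_off(): hands the job in; it is judged then, once.
The state is a dict: "time_s": time; "qpos": joint angles; "joint_velocities": joint speeds; "effort": joint torques, N m; "tool_pos": TCP position; "tool_rot": TCP orientation; "force": force on the tool from outside, world axes, zero at the start; "wrist_torque": the same for the moment, N m; "grip_width": finger opening in m; "grasp_force": force on a finger pad.
Only numpy, scipy, OpenCV 4.12 (cv2) and the standard library are available. Lean on these libraries where they do the work, as an engineer would, in place of code of your own. Each camera call takes 0.05 s, during which the arm holds its last target. There are 200 camera calls.

TASK

Hook the bush bracket over the left third of the inspection rail (left as the robot sees it, bush towards the robot), slide it along the rail without lifting it until it is in line with the pointer pin, and leave it hanging there on its own. Then take the bore probe out of its stand and lower it upright through the bush, never touching the bracket, until its tip shows about 10 mm below the bush; hold it centred and still there for two seconds and finish while still holding it. Leave the hammer, wood block, brass bar and dial gauge alone.

Things in the scene. Friction and masses are not known exactly. Their poses are not given: they have to be found in the camera images.
- rail_stand: fixed inspection stand, base 130 (x) x 240 (y) x 12 mm, origin under it on the bench; y runs along the rail to its left end, x away from the robot (turned 10 to 30 degrees clockwise). A round 12 mm lower bar parallel to the rail, axis 78 mm above the bench, 4 mm in front (-x) of the rail's axis: the hung bracket's leg leans on it. Back plate 42 mm behind the rail, 125 mm tall
- rail_mid (a point): middle of the rail, on its axis, 130 mm above the bench; axes as rail_stand. Round steel rail of 12 mm, 228 mm long along y, free between posts for +-105 mm. Left third: y over +38 mm; the 40 mm wide bracket goes there with its middle at y = +40 to +85 mm
- mark (a point): tip of the pointer pin (8 mm thick, conical end) on a dark clip astride the back plate, 42 mm behind the rail's axis, 160 mm above the bench (30 mm above the rail's axis); axes as rail_stand. Its place along the rail, 15 to 70 mm right of the middle, is the mark
- bracket: steel bush bracket, 103 (x) x 42 (y) x 102 (z) mm, 0.13 to 0.23 kg, starts upright on the bench; z up, y along the rail once hung; origin at its lowest level below the saddle axis. From the rear to the front (-x): saddle hook, leg with a foot bent forward, arm, grip stub, bush. Let go on the rail it hangs upright, leg against the lower bar, origin 60 mm above the bench
- saddle (a point): axis of the saddle in the bracket's mid-plane, 70 mm above its origin; on the rail's axis when hung; axes as bracket. The saddle is an inverted 90 degree V, 40 mm long, that drops over the rail from above, between a rear lip (down to 25 mm below this point) and the leg (10 to 16 mm in front, down to bracket level 0), 20 mm apart
- stub (a point): where to grip the bracket: upright stub 12 (x) x 24 (y) mm, top 12 mm above this point; the point is 34 mm in front (-x) of the saddle axis and 90 mm above the bracket's origin, near above the centre of mass. Grip across y; below it the stub is free down to 40 mm above the origin; the saddle's front face is 18 mm behind the stub's axis
- bore_top (a point): centre of the upper mouth of the bush, 62 mm in front of the saddle axis, 40 mm above the bracket's origin; the bush is 42 mm outside, bore 26 mm, 40 mm long, axis along z, open right through; axes as bracket
- bore_low (a point): centre of the lower mouth of the bush, 40 mm below bore_top; axes as bracket
- probe_stand: fixed black block 50 x 50 x 45 mm, origin under its centre; an 11 mm hole in its middle, 40 mm deep, holds the probe upright
- probe: bore probe, 168 mm long, 0.09 kg, starts upright in the stand's hole; origin at the centre of its tip (lower end, 5 mm above the bench at the start), z along the rod upward. Rod 10 mm in diameter and 130 mm long, then a round aluminium head of 22 mm diameter, 38 mm long, to grip
- probe_grip (a point): middle of the probe's head, 149 mm above its tip
- hammer: bystander: hammer lying near the front edge, 226 mm long, origin under its centre
- wood_block: bystander: wood block 45 x 90 x 30 mm, at the left rear, origin under its centre
- brass_bar: bystander: round brass offcut standing, 28 mm in diameter, 38 mm tall, origin under its centre
- dial_gauge: bystander: dial indicator lying flat, 58 x 117 x 18 mm, origin under its centre

How it is judged:
By the outcome, as a careful person would: the job done as asked, in the order asked, and still so for the second after the job is handed in, while the arm keeps its last pose, push and grip.
It also fails if it takes over 72 s, if anything falls off the work surface, if the arm or the gripper's body presses on something with over 40 N, if the wrist force passes 120 N, or if a joint passes its speed limit or range.

## Working session

There is one attempt and no reset: what is moved stays moved. The work goes in short steps, Python scripts to look and compute and a tool call to move; the robot and the scene stay as the last step left them, time stands still between calls to the robot, and variables do not carry over. Pictures are saved under pics/ and viewed, at most 10 in all, crops included, and the job is handed in when it is done.

Besides the shell and the picture viewer there is one more tool, called after "Emit:" in YAML: its name, and indented under it one key for each argument. servo_tool: Moves the arm, as the interface text tells. Its arguments: {"type":"object","properties":{"plan":{"type":"array","items":{"type":"object","properties":{"xyz":{"type":"array","items":{"type":"number"}},"twist":{"type":"array","items":{"type":"number"}},"jaw":{"type":"number"}}}},"newtons":{"type":"number"}},"required":["plan"]}

```bash
mkdir -p pics; ls; python3 - <<'E'
from cell import env
import cv2
print(env.get_obs())
for n in ("side","top"):
    c=env.read_camera(n); cv2.imwrite(f"pics/{n}0.png",c["img"][:,:,::-1]); print(n,c["camera_matrix"],c["R"],c["t"], -c["R"].T@c["t"])
E
```

```text
pics
{'time_s': 0.0, 'qpos': array([-71.95656834,  18.43995157,  -4.01638693,  83.17658533,
         1.29673403,  78.54253366,  -3.26022106]), 'joint_velocities': array([ 0.11492112, -0.07258938, -0.03239922, -0.08381506,  0.08111955,
       -0.05101693, -0.06872013]), 'effort': array([ 2.94457623e-04, -4.91282487e+01, -4.03881753e-01, -3.12533391e+01,
       -6.40847068e-02,  4.36048291e-02,  1.55431999e-04]), 'tool_pos': array([0.19255994, 0.62059425, 0.40363645]), 'tool_rot': array([-1.79886279e+02,  7.36400203e-03,  1.62767300e+02]), 'force': array([0.36678049, 0.35002897, 0.51713829]), 'wrist_torque': array([-0.08881649,  0.00643676,  0.01163092]), 'grasp_force': 0.0, 'grip_width': 0.08646065912573937}
side [[463.09241283   0.         314.07257539]
 [  0.         463.09241283 239.13958805]
 [  0.           0.           1.        ]] [[ 0.99940677 -0.03365351 -0.00731755]
 [-0.02352973 -0.51206379 -0.85862508]
 [ 0.02514869  0.8582879  -0.51255188]] [-0.564691    0.02542676  1.14444034] [ 0.53617311 -0.988243    0.60428495]
top [[568.06388308   0.         324.17984397]
 [  0.         568.06388308 241.3093639 ]
 [  0.           0.           1.        ]] [[-0.02327647 -0.99952211  0.02034095]
 [-0.99686074  0.02166473 -0.07615317]
 [ 0.0756761  -0.02204967 -0.99688863]] [-0.1714797   0.54109822  1.18429851] [ 0.44578505 -0.15700711  1.22530812]
```

View pics/top0.png

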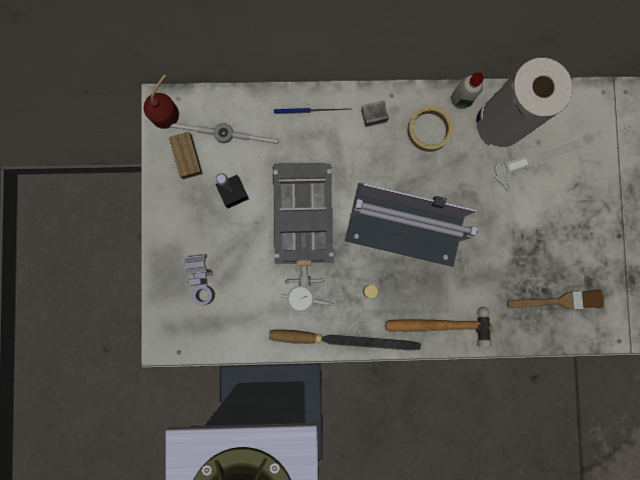

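View pics/side0.png

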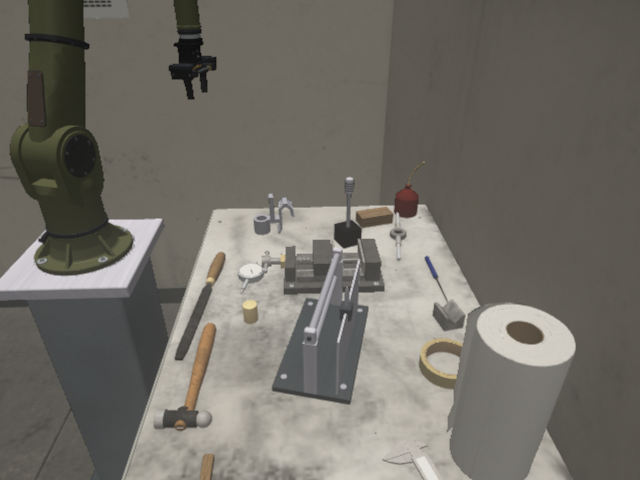

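Top: bracket (200,278) with bush at (204,296), probe stand (233,192), probe head (222,178), rail from (358,204) to (474,232), pin clip at (440,202). Side: bracket (272,215), probe (349,185..235), rail (336,255)-(311,335). Next I take enlarged crops.

```bash
cat > h.py <<'E'
import numpy as np, cv2
def crop(img,x0,y0,x1,y1,s,W=None):
    c=cv2.resize(img[y0:y1,x0:x1],None,fx=s,fy=s,interpolation=cv2.INTER_CUBIC)
    for x in range((x0+9)//10*10,x1,10):
        cv2.putText(c,str(x),((x-x0)*s,8),0,.3,(0,0,255),1); cv2.line(c,((x-x0)*s+s//2,10),((x-x0)*s+s//2,14),(0,0,255),1)
    for y in range((y0+9)//10*10,y1,10):
        cv2.putText(c,str(y),(0,(y-y0)*s+s//2+3),0,.3,(0,255,255),1)
    return c
def comp(parts,fn):
    o=np.zeros((600,800,3),np.uint8)
    for (c,x,y) in parts:
        h=min(c.shape[0],600-y);w=min(c.shape[1],800-x); o[y:y+h,x:x+w]=c[:h,:w]
    cv2.imwrite(fn,o)
E
python3 - <<'E'
import cv2
from h import *
t=cv2.imread("pics/top0.png");s=cv2.imread("pics/side0.png")
comp([(crop(t,175,245,225,310,5),0,0),(crop(t,205,165,255,215,5),260,0),(crop(t,340,180,490,270,5),0,330)],"pics/tc.png")
comp([(crop(s,245,185,305,245,5),0,0),(crop(s,325,170,370,250,5),310,0),(crop(s,270,240,380,350,5),0,310) if 0 else (crop(s,295,240,375,400,4),545,0)],"pics/sc.png")
E
```

```text
(no output)
```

View pics/tc.png

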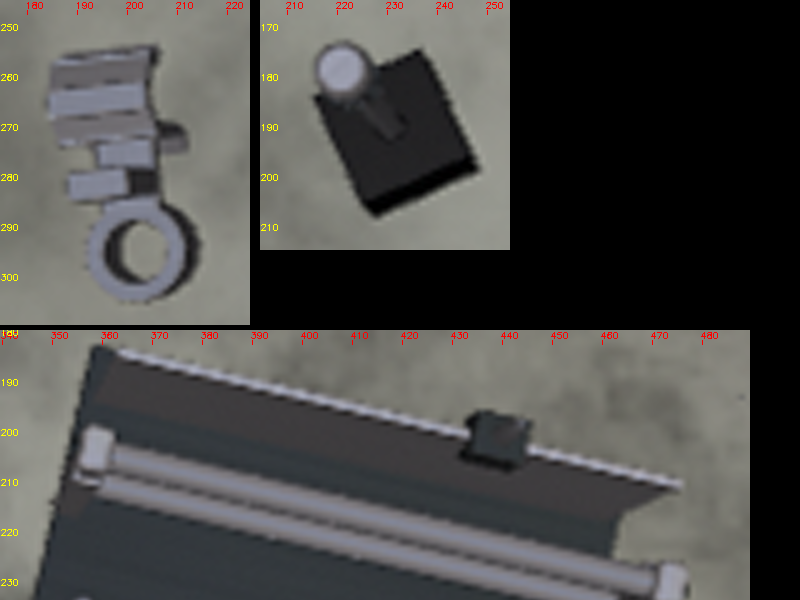

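View pics/sc.png

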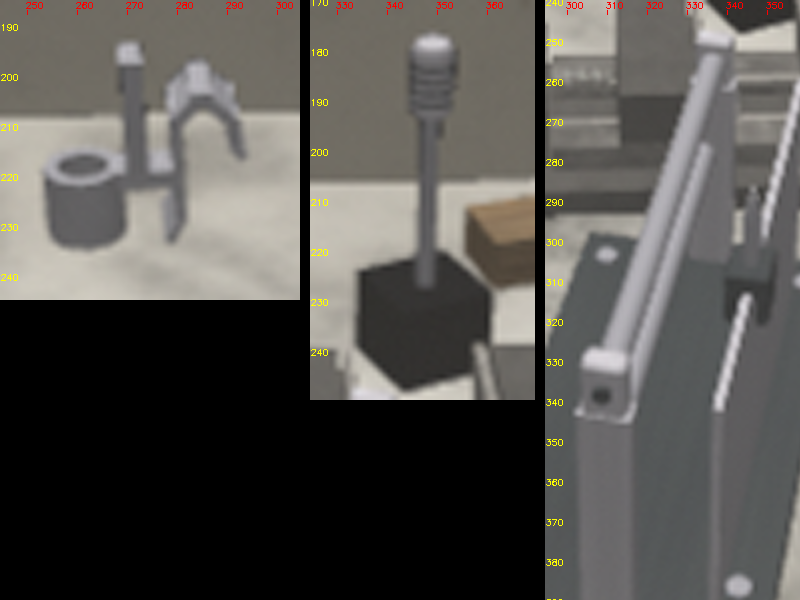

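Bracket seen at top: bush centre (202.0,294.9), stub top (194.3,281.5), saddle edges tilted about 5°; probe head top (220.7,178.5), rod foot (231.9,191.1); rail ends (362.1,205.1) and (470.5,229.5). Side: stub top (270.7,193.9), bush (261.5,217.5), head top (349.1,177.9), pin tip (346.2,287), rail (313.3,327)-(336.3,252.5).

```bash
cat >> h.py <<'E'
from cell import env
from scipy.optimize import least_squares
def cams():
    return {n:env.read_camera(n) for n in("side","top")}
def proj(c,X):
    p=(c["camera_matrix"]@(c["R"]@np.atleast_2d(X).T+c["t"][:,None])).T
    return p[:,:2]/p[:,2:]
def back(c,uv,z):
    d=c["R"].T@np.linalg.solve(c["camera_matrix"],[uv[0],uv[1],1]); o=-c["R"].T@c["t"]
    return o+d*(z-o[2])/d[2]
def tri(C,a,b):
    f=lambda X:np.r_[proj(C["top"],X)[0]-a,proj(C["side"],X)[0]-b]
    r=least_squares(f,[.55,0,.1]); return r.x,r.fun
def fr(p):  # pose x,y,yaw -> fn local->world
    c,s=np.cos(p[2]),np.sin(p[2])
    return lambda l:np.array([p[0]+c*l[0]-s*l[1],p[1]+s*l[0]+c*l[1],l[2]])
def fit(C,obs,p0):
    f=lambda p:np.concatenate([proj(C[n],fr(p)(l))[0]-np.array(uv) for n,l,uv in obs])
    r=least_squares(f,p0,loss="soft_l1"); return r.x,f(r.x).round(1)
E
python3 - <<'E'
from h import *
np.set_printoptions(precision=4,suppress=True)
C=cams()
print("probe tri top",tri(C,(220.7,178.5),(349.1,177.9)),"foot",tri(C,(231.9,191.1),(347.5,226.5)))
print(back(C["top"],(220.7,178.5),.173),back(C["side"],(349.1,177.9),.173),back(C["top"],(231.9,191.1),.045),back(C["side"],(347.5,226.5),.045))
r=[("top",(0,.105,.130),(362.1,205.1)),("top",(0,-.105,.130),(470.5,229.5)),("side",(0,-.105,.130),(313.3,327)),("side",(0,.105,.130),(336.3,252.5))]
p,e=fit(C,r,[.6,-.2,-.2]);print("rail",p,np.degrees(p[2]),e)
p2,e=fit(C,r[:2],[.6,-.2,-.2]);print("rail top only",p2,np.degrees(p2[2]),e)
m=back(C["side"],(346.2,287),.160);d=m[:2]-p[:2];c,s=np.cos(p[2]),np.sin(p[2]);print("pin",m,"local",c*d[0]+s*d[1],-s*d[0]+c*d[1])
print("pin in top expect",proj(C["top"],m))
b=[("top",(-.062,0,.04),(202,294.9)),("top",(-.034,0,.102),(194.3,281.5)),("side",(-.062,0,.04),(261.5,217.5)),("side",(-.034,0,.102),(270.7,193.9))]
for o in(b,b[:2]):
  q,e=fit(C,o,[.5,.1,.1]);print("bracket saddle",q,np.degrees(q[2]),e,"stub",fr(q)((-.034,0,.09)))
a=back(C["top"],(175+50/5-.5,245+90/5-.5),.08)-back(C["top"],(175+143/5-.5,245+83/5-.5),.08);print("ridge yaw",np.degrees(np.arctan2(-a[0],a[1])))
E
```

```text
probe tri top (array([0.648 , 0.0103, 0.1722]), array([ 0.0021, -0.1812, -0.2236,  0.0377])) foot (array([0.6465, 0.0076, 0.0434]), array([-0.0022, -0.6324, -0.7383,  0.1175]))
[0.6474 0.0102 0.173 ] [0.6483 0.0085 0.173 ] [0.6449 0.0074 0.045 ] [0.648  0.0053 0.045 ]
rail [ 0.5735 -0.3578 -0.2422] -13.87646343023481 [-0.4 -0.3 -3.6 -1.2 -0.7  2.7 -0.3  3. ]
rail top only [ 0.5719 -0.3617 -0.2469] -14.145466643313929 [ 1.6  0.2 -1.7 -0.2]
pin [ 0.6041 -0.3954  0.16  ] local 0.03876949059547993 -0.02909910219819331
pin in top expect [[436.2515 198.2073]]
bracket saddle [0.492  0.0798 0.1236] 7.082886108215351 [ 0.  -0.2 -0.3 -0.4 -0.5 -0.  -0.2  1. ] stub [0.4582 0.0756 0.09  ]
bracket saddle [0.4915 0.0786 0.1052] 6.029221307140104 [ 0.   0.1 -0.  -0.1] stub [0.4577 0.0751 0.09  ]
ridge yaw 3.042511893181792
```

```bash
python3 - <<'E'
from h import *
C=cams()
t=C["top"]["img"][:,:,::-1];s=C["side"]["img"][:,:,::-1]
g=lambda i:np.clip(255*(i/255.)**.5,0,255).astype(np.uint8)
comp([(crop(g(t),425,185,455,215,12),0,0),(crop(g(s),332,275,362,325,10),400,0),(crop(t,352,195,372,215,11),0,370)],"pics/clip.png")
E
```

```text
(no output)
```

View pics/clip.png

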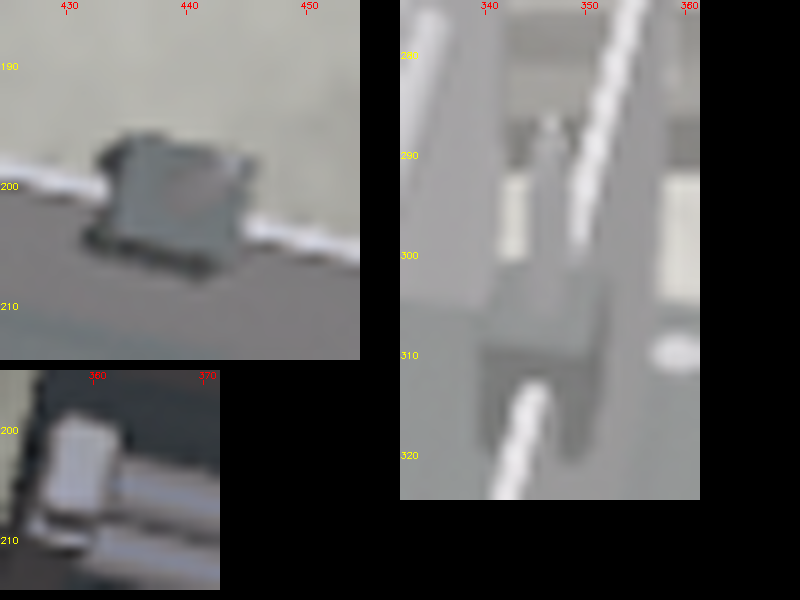

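The top crop shows the pin leaning from (440,200) to its tip at about (443.8,197.5). In the side crop the tip is at (346.5,286.3).

```bash
python3 - <<'E'
from h import *
np.set_printoptions(precision=4,suppress=True)
C=cams()
x,e=tri(C,(443.8,197.5),(346.5,286.3));print(x,e)
bs=back(C["side"],(346.5,286.3),.16);bt=back(C["top"],(443.8,197.5),.16);print(bs,bt)
r=[("top",1,(362.1,205.1)),("top",-1,(470.5,229.5)),("side",-1,(313.3,327)),("side",1,(336.3,252.5))]
for k in(4,2):
  f=lambda p:np.concatenate([proj(C[n],fr(p)((0,l*p[3],.13)))[0]-np.array(uv) for n,l,uv in r[:k]])
  s=least_squares(f,[.57,-.36,-.24,.105]);p=s.x;print(p,np.degrees(p[2]),s.fun)
  for m in(bs,bt,x):
    d=m[:2]-p[:2];c,q=np.cos(p[2]),np.sin(p[2]);print("pin local",c*d[0]+q*d[1],-q*d[0]+c*d[1])
E
```

```text
[ 0.6034 -0.4074  0.1704] [ 0.0024  0.1442  0.1184 -0.0179]
[ 0.6048 -0.3936  0.16  ] [ 0.6052 -0.4099  0.16  ]
[ 0.5734 -0.3576 -0.2404  0.1066] -13.776524019343114 [-1.3391 -0.3794 -2.9343 -1.0827 -0.8332  3.3157 -0.3432  2.4297]
pin local 0.03903746852884484 -0.027477168187392112
pin local 0.043317809583847566 -0.04320005460923669
pin local 0.04095969344763382 -0.041240689692516305
[ 0.5719 -0.3617 -0.2435  0.1082] -13.954010593363895 [ 0.  0. -0. -0.]
pin local 0.03960190654903074 -0.022990375087770708
pin local 0.04393093216912173 -0.0386999267733524
pin local 0.04156675778285802 -0.036747876041408944
```

```bash
python3 - <<'E'
from h import *
np.set_printoptions(precision=4,suppress=True)
C=cams()
print("rail ends tri",tri(C,(362.1,205.1),(336.3,252.5)),tri(C,(470.5,229.5),(313.3,327)))
a=back(C["side"],(336.3,252.5),.13);b=back(C["side"],(313.3,327),.13);m=back(C["side"],(346.5,286.3),.16)
u=(a-b)/np.linalg.norm(a-b);print(a,b,np.linalg.norm(a-b),(m-(a+b)/2)@u, np.cross(u,m-a))
a=back(C["top"],(362.1,205.1),.13);b=back(C["top"],(470.5,229.5),.13);print(a,b)
# side check: post foot/base corners: predicted pixels of rail frame points under top-only pose
p=[.5719,-.3617,-.2435]
for l in[(0,.105,.13),(0,-.105,.13),(-.004,-.1,.078),(.042,-.04,.16)]: print(l,proj(C["top"],fr(p)(l)),proj(C["side"],fr(p)(l)))
E
```

```text
rail ends tri (array([ 0.5982, -0.2561,  0.1366]), array([-0.0138, -0.557 , -0.5357,  0.0782])) (array([ 0.5477, -0.4641,  0.139 ]), array([-0.0981, -1.3918, -1.0663,  0.1254]))
[ 0.6001 -0.2456  0.13  ] [ 0.5495 -0.4537  0.13  ] 0.21419468564248617 -0.03557357611538798 [ 0.0292 -0.0071 -0.0395]
[ 0.598  -0.2567  0.13  ] [ 0.5458 -0.4667  0.13  ]
(0, 0.105, 0.13) [[363.7095 205.4615]] [[335.3478 256.5944]]
(0, -0.105, 0.13) [[468.8921 229.1325]] [[311.5488 331.4967]]
(-0.004, -0.1, 0.078) [[459.1131 232.9881]] [[310.0686 354.1237]]
(0.042, -0.04, 0.16) [[444.261  198.6281]] [[346.3977 292.87  ]]
```

```bash
python3 - <<'E'
from h import *
np.set_printoptions(precision=4,suppress=True)
C=cams()
t=C["top"]["img"][:,:,::-1];s=C["side"]["img"][:,:,::-1]
comp([(crop(t,440,220,485,275,5),0,0),(crop(t,340,225,385,305,5),235,0),(crop(s,235,290,320,400,5),470-95,0) if 0 else (crop(s,235,290,355,400,4),310+150,0),(crop(t,465,100,525,190,4),0,280)],"pics/chk.png")
E
```

```text
(no output)
```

View pics/chk.png

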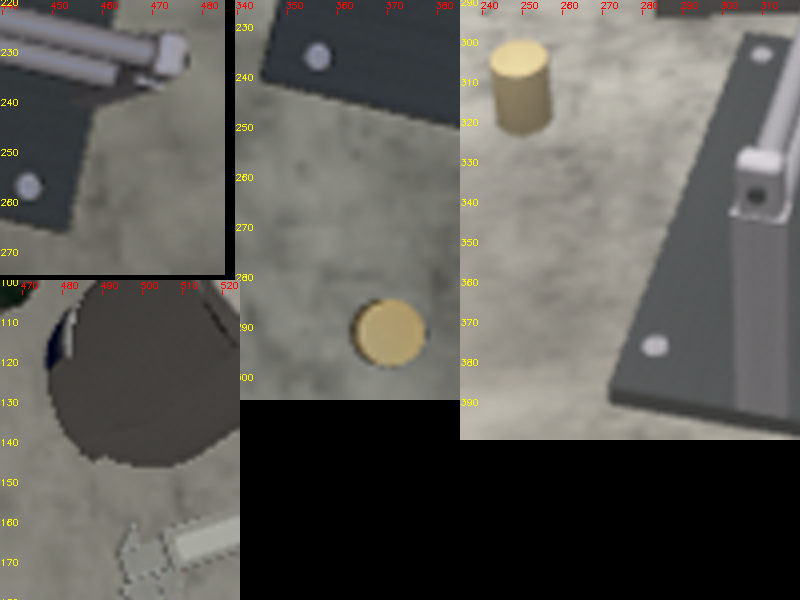

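```bash
python3 - <<'E'
from h import *
np.set_printoptions(precision=4,suppress=True)
C=cams()
for n,a,b,z in[("screwR",(445.1,256.7),(283.25,376),.012),("screwL",(355.9,235.7),(310,303),.012),("brass",(370.5,291.1),(249.25,304),.038),("cornL",(344.9,240.9),(305.75,298),.012),("cornR",(453.5,266.1),(272,385.75),.012)]:
    print(n,tri(C,a,b)[0],back(C["top"],a,z),back(C["side"],b,z))
p=[.5719,-.3617,-.2435];print("end hole",back(C["side"],(308.75,338),.13),fr(p)((0,-.114,.13)),fr(p)((0,-.12,.13)))
E
```

```text
screwR [ 0.499  -0.4421  0.0146] [ 0.4991 -0.4427  0.012 ] [ 0.4988 -0.4398  0.012 ]
screwL [ 0.5483 -0.252   0.0148] [ 0.5485 -0.2522  0.012 ] [ 0.5485 -0.2485  0.012 ]
brass [ 0.4299 -0.2776  0.0368] [ 0.4297 -0.2775  0.038 ] [ 0.4304 -0.279   0.038 ]
cornL [ 0.5391 -0.2284  0.0092] [ 0.5378 -0.2283  0.012 ] [ 0.5402 -0.2318  0.012 ]
cornR [ 0.4801 -0.4599  0.012 ] [ 0.4785 -0.46    0.012 ] [ 0.4809 -0.4598  0.012 ]
end hole [ 0.5421 -0.4774  0.13  ] [ 0.5444 -0.4723  0.13  ] [ 0.543  -0.4782  0.13  ]
```

```bash
python3 - <<'E'
from h import *
np.set_printoptions(precision=4,suppress=True)
C=cams();p=[.572,-.361,np.radians(-14.2)]
L=lambda m:np.array([np.cos(p[2])*(m[0]-p[0])+np.sin(p[2])*(m[1]-p[1]),-np.sin(p[2])*(m[0]-p[0])+np.cos(p[2])*(m[1]-p[1]),m[2]])
print("clip top ctr",L(tri(C,(439.3,200.3),(345.5,305))[0]))
# plate top white edge: top-left end (363.5,184.2), right end (475.5,211)
for uv in[(363.5,184.2),(475.5,211)]: print("plate",L(back(C["top"],uv,.125)))
# clip/plate emerge points on side: near side (345,312.5)~plate top meets clip, far (349,299.5)
for uv in[(345.5,312.5),(349,299.5)]: print("plate-clip side",L(back(C["side"],uv,.125)))
for uv in[(433.3,200.2),(445,203.3)]: print("plate-clip top",L(back(C["top"],uv,.125)))
for z in(.12,.125,.13,.135,.16,.17):print(z,proj(C["side"],fr(p)((.042,-.04,z))),proj(C["top"],fr(p)((.042,-.04,z))))
s=C["side"]["img"].astype(int)
for r in range(281,304):print(r,s[r,341:352].sum(1)//3)
E
```

```text
clip top ctr [ 0.0415 -0.0371  0.1331]
plate [0.0413 0.1135 0.125 ]
plate [ 0.0392 -0.1124  0.125 ]
plate-clip side [ 0.0427 -0.046   0.125 ]
plate-clip side [ 0.0432 -0.012   0.125 ]
plate-clip top [ 0.0414 -0.0269  0.125 ]
plate-clip top [ 0.0406 -0.0507  0.125 ]
0.12 [[345.5886 312.4973]] [[439.287  201.7568]]
0.125 [[345.6745 310.0764]] [[439.8537 201.3858]]
0.13 [[345.7609 307.6387]] [[440.4255 201.0114]]
0.135 [[345.8479 305.1841]] [[441.0025 200.6337]]
0.16 [[346.2923 292.6511]] [[443.9672 198.6927]]
0.17 [[346.4745 287.5131]] [[445.1918 197.891 ]]
281 [103  94  92  93  92  93  92  91  91  92  94]
282 [102  96 102 102 103 105 104 103 103 102 103]
283 [101  97 102 103 103 103 103 103 103 103 120]
284 [101  97 102 103 103 102 103 102 102 103 152]
285 [101  97 103 102 104 102 100 101 100 101 163]
286 [102  93  95  96  95 113 118  91  90  90 154]
287 [102  84  74  74  74 120 132  70  68 100 167]
288 [101  82  69  70  80 108 114  86  68 144 203]
289 [105  87  69  69  96 117 115 105  68 155 215]
290 [110  95  68  69  95 114 106  90  89 161 205]
291 [110  95  69  79  98 107 104  89 124 185 185]
292 [109 115 122 122 114 106 103  99 150 199 176]
293 [109 143 173 150 108 104 101 109 165 209 174]
294 [108 145 171 137 101 101 100 103 161 206 162]
295 [109 148 174 139  98 101  99 104 161 185 130]
296 [109 149 174 140  98  99  99 106 163 176 110]
297 [109 147 174 138  99  98  98 106 166 174  94]
298 [113 153 175 139  97  98  97 106 158 162  89]
299 [121 165 180 142  97  97  98 105 132 128  93]
300 [116 149 161 128  96  98  97 105 117 109  93]
301 [103 102  98  92  96  98  98 101 105  96  91]
302 [96 85 87 91 96 98 96 93 89 88 88]
303 [95 88 88 91 94 97 96 90 86 87 85]
```

Cameras agree (stand yaw ≈ -14.2°, rail_mid ≈ (0.572,-0.361), mark at y ≈ -38 mm along the rail). Now the move helper.

```bash
cat >> h.py <<'E'
from scipy.spatial.transform import Rotation as Ro
def rel(g,yaw):
    "shift (cm) and twist (deg) from measured pose to grasp point g, tool down, yaw"
    o=env.get_obs();R=Ro.from_euler("xyz",o["tool_rot"],degrees=True);T=Ro.from_euler("xyz",[180,0,yaw],degrees=True)
    t=np.array(g)-T.apply([0,0,.164])
    tw=(R.inv()*T).as_rotvec(degrees=True)
    print("xyz",(R.inv().apply(t-o["tool_pos"])*100).round(2),"twist",tw.round(2),"| grasp now",(o["tool_pos"]+R.apply([0,0,.164])).round(4),"rot",o["tool_rot"].round(2),"t",round(o["time_s"],2),"F",o["force"].round(1),"w",round(o["grip_width"],4),"q",o["qpos"].round(0)[[0,3,5,6]])
E
python3 -c "
from h import *
rel((.45,.25,.24),185.5); rel((.458,.0755,.16),185.5)"
```

```text
xyz [-35.57 -27.79   0.08] twist [ 1.000e-02  1.000e-02 -2.273e+01] | grasp now [0.1926 0.6208 0.2408] rot [179.99   0.   162.77] t 0.8 F [ 0.8 -0.1 -0.1] w 0.0872 q [-72.  83.  79.  -3.]
xyz [-41.5  -44.22   8.08] twist [ 1.000e-02  1.000e-02 -2.273e+01] | grasp now [0.1926 0.6208 0.2408] rot [179.99   0.   162.77] t 0.8 F [ 0.8 -0.1 -0.1] w 0.0872 q [-72.  83.  79.  -3.]
```

Emit:
servo_tool:
  plan:
    - {"xyz": [-35.6,-27.8,0],"twist": [0,0,-22.7],"jaw": 0}
    - {"xyz": [-35.6,-27.8,0],"twist": [0,0,-22.7],"jaw": 0}
    - {"xyz": [-35.6,-27.8,0],"twist": [0,0,-22.7],"jaw": 0}
    - {"xyz": [-35.6,-27.8,0],"twist": [0,0,-22.7],"jaw": 0}
    - {"xyz": [-35.6,-27.8,0],"twist": [0,0,-22.7],"jaw": 0}
    - {"xyz": [-35.6,-27.8,0],"twist": [0,0,-22.7],"jaw": 0}
    - {"xyz": [-35.6,-27.8,0],"twist": [0,0,-22.7],"jaw": 0}
    - {"xyz": [-35.6,-27.8,0],"twist": [0,0,-22.7],"jaw": 0}
    - {"xyz": [-35.6,-27.8,0],"twist": [0,0,-22.7],"jaw": 0}
    - {"xyz": [-41.5,-44.2,8],"twist": [0,0,-22.7],"jaw": 0}

```text
time_s: 1.63
tool_pos: [0.4174, 0.2733, 0.3943]
tool_rot: [179.8, 0.4, -174.6]
force: [1.1, 0.8, -0.2]
grip_width: 0.087
grasp_force: 0.0
```

```bash
python3 -c "
from h import *
rel((.458,.0755,.16),185.5)"
```

```text
xyz [ -2.15 -20.09   6.98] twist [ 0.17  0.36 -0.14] | grasp now [0.4184 0.2738 0.2303] rot [ 179.83    0.36 -174.64] t 1.63 F [ 1.1  0.8 -0.2] w 0.087 q [-46. 105.  74.  59.]
```

Emit:
servo_tool:
  plan:
    - {"xyz": [-2.2,-20.1,7],"twist": [0,0,0],"jaw": 0}
    - {"xyz": [-2.2,-20.1,7],"twist": [0,0,0],"jaw": 0}
    - {"xyz": [-2.2,-20.1,7],"twist": [0,0,0],"jaw": 0}
    - {"xyz": [-2.2,-20.1,7],"twist": [0,0,0],"jaw": 0}
    - {"xyz": [-2.2,-20.1,7],"twist": [0,0,0],"jaw": 0}
    - {"xyz": [-2.2,-20.1,7],"twist": [0,0,0],"jaw": 0}
    - {"xyz": [-2.2,-20.1,7],"twist": [0,0,0],"jaw": 0}
    - {"xyz": [-2.2,-20.1,7],"twist": [0,0,0],"jaw": 0}
    - {"xyz": [-2.2,-20.1,7],"twist": [0,0,0],"jaw": 0}

```text
time_s: 2.38
tool_pos: [0.4555, 0.0787, 0.3224]
tool_rot: [179.9, 0.1, -174.4]
force: [-0.4, 0.2, 0.4]
grip_width: 0.0873
grasp_force: 0.0
```

```bash
python3 -c "
from h import *
rel((.458,.0755,.09),185.5)"
```

```text
xyz [-0.21 -0.35  6.84] twist [0.05 0.06 0.1 ] | grasp now [0.4557 0.0788 0.1584] rot [ 1.7995e+02  6.0000e-02 -1.7440e+02] t 2.38 F [-0.4  0.2  0.4] w 0.0873 q [-34. 116.  66.  82.]
```

Emit:
servo_tool:
  plan:
    - {"xyz": [-0.2,-0.3,2],"twist": [0,0,0],"jaw": 0}
    - {"xyz": [-0.2,-0.3,4.5],"twist": [0,0,0],"jaw": 0}
    - {"xyz": [-0.2,-0.3,6.8],"twist": [0,0,0],"jaw": 0}
    - {"xyz": [-0.2,-0.3,6.8],"twist": [0,0,0],"jaw": 0.3}
    - {"xyz": [-0.2,-0.3,6.8],"twist": [0,0,0],"jaw": 0.6}
    - {"xyz": [-0.2,-0.3,6.8],"twist": [0,0,0],"jaw": 0.65}
    - {"xyz": [-0.2,-0.3,6.8],"twist": [0,0,0],"jaw": 0.7}
    - {"xyz": [-0.2,-0.3,6.8],"twist": [0,0,0],"jaw": 0.75}
    - {"xyz": [-0.2,-0.3,6.8],"twist": [0,0,0],"jaw": 0.9}
    - {"xyz": [-0.2,-0.3,6.8],"twist": [0,0,0],"jaw": 0.9}
  newtons: 30

```text
time_s: 3.22
tool_pos: [0.458, 0.0742, 0.2545]
tool_rot: [180.0, 0.1, -174.5]
force: [1.2, -0.5, 0.5]
grip_width: 0.0481
grasp_force: 0.0
```

```bash
python3 - <<'E'
from h import *
rel((.458,.0755,.09),185.5)
C=cams()
comp([(crop(C["top"]["img"][:,:,::-1],160,220,260,330,4),0,0),(crop(C["side"]["img"][:,:,::-1],230,140,310,250,5),400,0)],"pics/g1.png")
E
```

```text
xyz [-0.01  0.13  0.05] twist [ 0.03  0.08 -0.03] | grasp now [0.4582 0.0743 0.0905] rot [ 1.7997e+02  8.0000e-02 -1.7453e+02] t 3.22 F [ 1.2 -0.5  0.5] w 0.0481 q [-34. 119.  57.  84.]
```

View pics/g1.png

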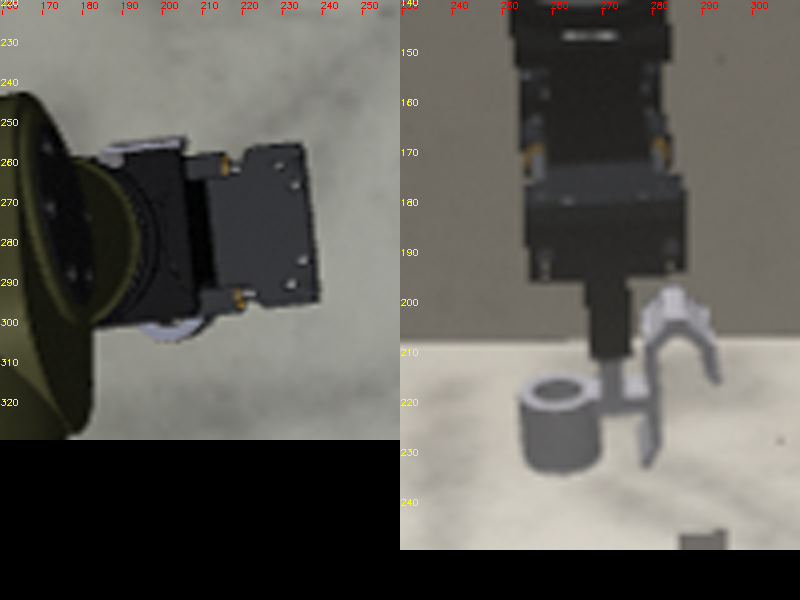

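The side view shows the finger (col ~271) in line with the stub (col ~271) and clear of the saddle; now I finish closing.

Emit:
servo_tool:
  plan:
    - {"xyz": [0,0,0],"twist": [0,0,0],"jaw": 1}
    - {"xyz": [0,0,0],"twist": [0,0,0],"jaw": 1}
    - {"xyz": [0,0,0],"twist": [0,0,0],"jaw": 1}
    - {"xyz": [0,0,0],"twist": [0,0,0],"jaw": 1}
    - {"xyz": [0,0,0],"twist": [0,0,0],"jaw": 1}
    - {"xyz": [0,0,0],"twist": [0,0,0],"jaw": 1}
    - {"xyz": [0,0,0],"twist": [0,0,0],"jaw": 1}
    - {"xyz": [0,0,0],"twist": [0,0,0],"jaw": 1}
  newtons: 35

```text
time_s: 3.98
tool_pos: [0.4577, 0.0741, 0.2537]
tool_rot: [180.0, -0.0, -174.5]
force: [-0.8, -0.7, -0.2]
grip_width: 0.0236
grasp_force: 34.9
```

```bash
python3 -c "
from h import *
rel((.458,.0755,.29),185.5); rel((.5537-.002,-.2945,.29),165.8)"
```

```text
xyz [ -0.04   0.14 -20.03] twist [ 0.   -0.   -0.04] | grasp now [0.4577 0.0741 0.0897] rot [ 180.     -0.   -174.54] t 3.98 F [-0.8 -0.7 -0.2] w 0.0236 q [-34. 120.  57.  84.]
xyz [ -5.84 -37.59 -20.03] twist [ 0.   -0.   19.66] | grasp now [0.4577 0.0741 0.0897] rot [ 180.     -0.   -174.54] t 3.98 F [-0.8 -0.7 -0.2] w 0.0236 q [-34. 120.  57.  84.]
```

Emit:
servo_tool:
  plan:
    - {"xyz": [0,0,-1.5],"twist": [0,0,0],"jaw": 1}
    - {"xyz": [0,0,-4],"twist": [0,0,0],"jaw": 1}
    - {"xyz": [0,0,-7],"twist": [0,0,0],"jaw": 1}
    - {"xyz": [0,0,-10],"twist": [0,0,0],"jaw": 1}
    - {"xyz": [0,0,-13],"twist": [0,0,0],"jaw": 1}
    - {"xyz": [-0.3,-2,-16],"twist": [0,0,1],"jaw": 1}
    - {"xyz": [-0.7,-5,-18.5],"twist": [0,0,3],"jaw": 1}
    - {"xyz": [-1.3,-8,-20],"twist": [0,0,5],"jaw": 1}
    - {"xyz": [-1.8,-11,-20],"twist": [0,0,7],"jaw": 1}
    - {"xyz": [-2.3,-14,-20],"twist": [0,0,9],"jaw": 1}

```text
time_s: 4.82
tool_pos: [0.4942, -0.0645, 0.455]
tool_rot: [180.0, 0.1, 176.4]
force: [0.7, 0.2, -1.9]
grip_width: 0.0233
grasp_force: 34.9
```

```bash
python3 -c "
from h import *
rel((.5537-.002,-.2945,.29),165.8)"
```

```text
xyz [ -7.18 -22.6    0.1 ] twist [ 0.06  0.14 10.6 ] | grasp now [ 0.4946 -0.0644  0.291 ] rot [1.7996e+02 1.4000e-01 1.7640e+02] t 4.82 F [ 0.7  0.2 -1.9] w 0.0233 q [-27. 101.  81.  90.]
```

Emit:
servo_tool:
  plan:
    - {"xyz": [-1,-3.2,0],"twist": [0,0,1.5],"jaw": 1}
    - {"xyz": [-2,-6.4,0],"twist": [0,0,3],"jaw": 1}
    - {"xyz": [-3,-9.6,0],"twist": [0,0,5],"jaw": 1}
    - {"xyz": [-4,-12.8,0],"twist": [0,0,7],"jaw": 1}
    - {"xyz": [-5,-16,0],"twist": [0,0,9],"jaw": 1}
    - {"xyz": [-6,-19,0],"twist": [0,0,10.6],"jaw": 1}
    - {"xyz": [-6.8,-21.5,0],"twist": [0,0,10.6],"jaw": 1}
    - {"xyz": [-7.2,-22.6,0],"twist": [0,0,10.6],"jaw": 1}
    - {"xyz": [-7.2,-22.6,0],"twist": [0,0,10.6],"jaw": 1}
    - {"xyz": [-7.2,-22.6,0],"twist": [0,0,10.6],"jaw": 1}

```text
time_s: 5.65
tool_pos: [0.5519, -0.2928, 0.453]
tool_rot: [180.0, -0.1, 165.8]
force: [0.5, 1.3, -1.7]
grip_width: 0.0238
grasp_force: 34.9
```

```bash
python3 - <<'E'
from h import *
rel((.5537-.002,-.2945,.235),165.8)
C=cams()
comp([(crop(C["top"]["img"][:,:,::-1],330,150,480,270,4) if 0 else crop(C["top"]["img"][:,:,::-1],300,150,430,280,3),0,0),(crop(C["side"]["img"][:,:,::-1],250,130,380,340,3)[:600],400,0)],"pics/a1.png")
E
```

```text
xyz [-0.03 -0.18  5.4 ] twist [ 0.04 -0.1   0.03] | grasp now [ 0.5517 -0.2926  0.289 ] rot [ 1.7996e+02 -1.0000e-01  1.6583e+02] t 5.65 F [ 0.5  1.3 -1.7] w 0.0238 q [ -8.  84.  83. 110.]
```

View pics/a1.png

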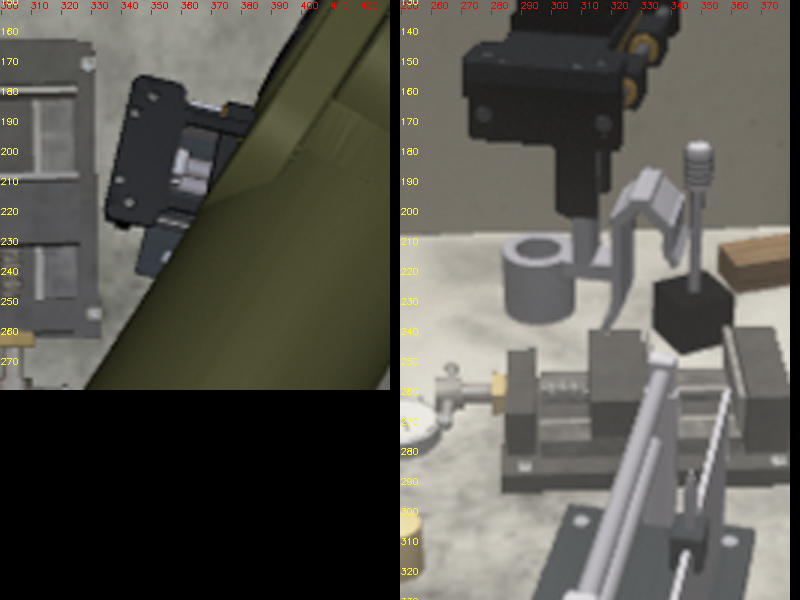

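The bracket hangs upright in the gripper: bush mouth centre (296.2,212.8), leg foot near (317.8,237.8), lip end near (343.8,216.8) in the side view.

```bash
python3 - <<'E'
from h import *
C=cams()
o=env.get_obs();R=Ro.from_euler("xyz",o["tool_rot"],degrees=True);g=o["tool_pos"]+R.apply([0,0,.164])
p=[g[0],g[1],np.radians(-14.2)]
for n,l in[("bush 296.2,212.8",(-.028,0,g[2]-.05)),("leg foot",(.034-.013,-.02,g[2]-.09)),("lip end",(.034+.011,-.02,g[2]-.045)),("stub@pad bottom",(0,0,g[2]-.018))]:
    print(n,proj(C["side"],fr(p)(l)).round(1),proj(C["top"],fr(p)(l)).round(1))
E
```

```text
bush 296.2,212.8 [[295.3 211.4]] [[384.5 237.4]]
leg foot [[321.1 240.4]] [[398.2 215.5]]
lip end [[335.5 218.3]] [[404.9 199.1]]
stub@pad bottom [[311.1 195.8]] [[390.4 219.7]]
```

Emit:
servo_tool:
  plan:
    - {"xyz": [0,-0.2,1.5],"twist": [0,0,0],"jaw": 1}
    - {"xyz": [0,-0.2,3.5],"twist": [0,0,0],"jaw": 1}
    - {"xyz": [0,-0.2,5.4],"twist": [0,0,0],"jaw": 1}
    - {"xyz": [0,-0.2,6.4],"twist": [0,0,0],"jaw": 1}
    - {"xyz": [0,-0.2,7.4],"twist": [0,0,0],"jaw": 1}
    - {"xyz": [0,-0.2,8.2],"twist": [0,0,0],"jaw": 1}
    - {"xyz": [0,-0.2,8.2],"twist": [0,0,0],"jaw": 1}

```text
time_s: 6.43
tool_pos: [0.5513, -0.2943, 0.3704]
tool_rot: [180.0, -0.1, 165.9]
force: [-0.4, -0.4, -2.7]
grip_width: 0.0235
grasp_force: 34.9
```

```bash
python3 - <<'E'
from h import *
rel((.5537-.002,-.2945,.150),165.8)
C=cams()
comp([(crop(C["side"]["img"][:,:,::-1],270,200,380,340,4),0,0)],"pics/a2.png")
E
```

```text
xyz [-0.05 -0.01  5.64] twist [ 0.03 -0.11  0.1 ] | grasp now [ 0.551  -0.2941  0.2064] rot [ 1.7997e+02 -1.1000e-01  1.6590e+02] t 6.43 F [-0.4 -0.4 -2.7] w 0.0235 q [ -8.  91.  75. 112.]
```

View pics/a2.png

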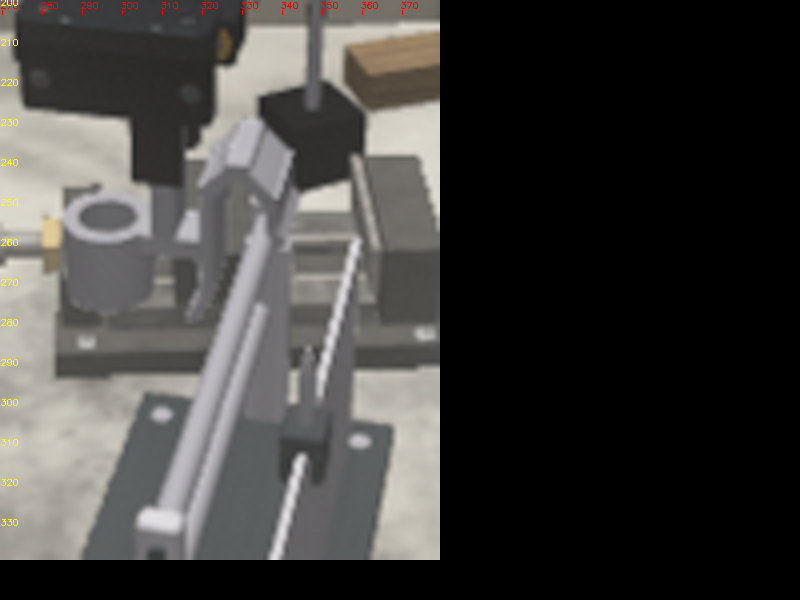

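The bracket straddles the rail line with the leg foot (~(318,278)) in front and the lip behind, and nothing is touching. I continue down.

Emit:
servo_tool:
  plan:
    - {"xyz": [-0.05,0,0.8],"twist": [0,0,0],"jaw": 1}
    - {"xyz": [-0.05,0,1.6],"twist": [0,0,0],"jaw": 1}
    - {"xyz": [-0.05,0,2.4],"twist": [0,0,0],"jaw": 1}
    - {"xyz": [-0.05,0,3.2],"twist": [0,0,0],"jaw": 1}
    - {"xyz": [-0.05,0,4.0],"twist": [0,0,0],"jaw": 1}
    - {"xyz": [-0.05,0,4.6],"twist": [0,0,0],"jaw": 1}
    - {"xyz": [-0.05,0,5.0],"twist": [0,0,0],"jaw": 1}
    - {"xyz": [-0.05,0,5.0],"twist": [0,0,0],"jaw": 1}
    - {"xyz": [-0.05,0,5.0],"twist": [0,0,0],"jaw": 1}

```text
time_s: 7.28
tool_pos: [0.5519, -0.2951, 0.3215]
tool_rot: [-180.0, -0.0, 165.9]
force: [-0.5, 1.2, -1.4]
grip_width: 0.0239
grasp_force: 34.9
```

```bash
python3 -c "
from h import *
rel((.5537-.001,-.2945,.150),165.8);print(env.get_obs()['wrist_torque'])"
```

```text
xyz [-0.06  0.07  0.75] twist [-0.   -0.02  0.07] | grasp now [ 0.5519 -0.2951  0.1575] rot [-1.8000e+02 -2.0000e-02  1.6587e+02] t 7.28 F [-0.5  1.2 -1.4] w 0.0239 q [ -7.  94.  70. 113.]
[ 0.01476885 -0.01359158  0.01034674]
```

Emit:
servo_tool:
  plan:
    - {"xyz": [0,0,0.2],"twist": [0,0,0],"jaw": 1}
    - {"xyz": [0,0,0.4],"twist": [0,0,0],"jaw": 1}
    - {"xyz": [0,0,0.5],"twist": [0,0,0],"jaw": 1}
    - {"xyz": [0,0,0.6],"twist": [0,0,0],"jaw": 1}
    - {"xyz": [0,0,0.6],"twist": [0,0,0],"jaw": 1}
    - {"xyz": [0,0,0.6],"twist": [0,0,0],"jaw": 1}

```text
time_s: 7.78
tool_pos: [0.5519, -0.2951, 0.3158]
tool_rot: [180.0, 0.0, 165.9]
force: [-0.1, -0.3, -1.4]
grip_width: 0.0237
grasp_force: 34.9
```

Emit:
servo_tool:
  plan:
    - {"xyz": [0,0,0.1],"twist": [0,0,0],"jaw": 1}
    - {"xyz": [0,0,0.2],"twist": [0,0,0],"jaw": 1}
    - {"xyz": [0,0,0.2],"twist": [0,0,0],"jaw": 1}
    - {"xyz": [0,0,0.2],"twist": [0,0,0],"jaw": 1}

```text
time_s: 8.12
tool_pos: [0.5522, -0.2952, 0.3141]
tool_rot: [-180.0, 0.1, 165.9]
force: [0.8, -0.1, -0.9]
grip_width: 0.0232
grasp_force: 34.9
```

```bash
python3 -c "
from h import *
rel((.5537-.001,-.2945,.150),165.8);print(env.get_obs()['wrist_torque'])"
```

```text
xyz [-0.03  0.08  0.01] twist [-0.01  0.07  0.07] | grasp now [ 0.5524 -0.2952  0.1501] rot [-1.7999e+02  7.0000e-02  1.6587e+02] t 8.12 F [ 0.8 -0.1 -0.9] w 0.0232 q [ -7.  95.  69. 113.]
[-0.17248141 -0.26814253 -0.03881635]
```

Emit:
servo_tool:
  plan:
    - {"xyz": [0,0,0.1],"twist": [0,0,0],"jaw": 1}
    - {"xyz": [0,0,0.1],"twist": [0,0,0],"jaw": 1}
    - {"xyz": [0,0,0.1],"twist": [0,0,0],"jaw": 1}

```text
time_s: 8.37
tool_pos: [0.5524, -0.2952, 0.3135]
tool_rot: [-180.0, 0.1, 165.9]
force: [2.2, -0.2, 3.0]
grip_width: 0.0237
grasp_force: 34.9
```

```bash
python3 -c "
from h import *
rel((.5537-.001,-.2945,.150),165.8);print(env.get_obs()['wrist_torque'])"
```

```text
xyz [-0.01  0.08 -0.05] twist [-0.01  0.12  0.07] | grasp now [ 0.5527 -0.2954  0.1495] rot [-1.7999e+02  1.2000e-01  1.6587e+02] t 8.37 F [ 2.2 -0.2  3. ] w 0.0237 q [ -7.  95.  69. 113.]
[-0.21031655 -0.45941855  0.00432318]
```

Emit:
servo_tool:
  plan:
    - {"xyz": [0,0,0],"twist": [0,0,0],"jaw": 1}
    - {"xyz": [0,-0.3,0],"twist": [0,0,0],"jaw": 1}
    - {"xyz": [0,-0.8,0],"twist": [0,0,0],"jaw": 1}
    - {"xyz": [0,-1.3,0],"twist": [0,0,0],"jaw": 1}
    - {"xyz": [0,-1.8,0],"twist": [0,0,0],"jaw": 1}
    - {"xyz": [0,-2.3,0],"twist": [0,0,0],"jaw": 1}
    - {"xyz": [0,-2.8,0],"twist": [0,0,0],"jaw": 1}
    - {"xyz": [0,-3.3,0],"twist": [0,0,0],"jaw": 1}
  newtons: 20

```text
time_s: 9.03
tool_pos: [0.5484, -0.3123, 0.3141]
tool_rot: [178.2, -0.5, 166.6]
force: [-7.9, 34.5, 30.5]
grip_width: 0.0246
grasp_force: 21.1
```

```bash
python3 -c "
from h import *
rel((.5627-.0330,-.3978+.0083,.1495),165.8);print(env.get_obs()['wrist_torque'])"
```

```text
xyz [ 0.04 -7.94 -0.19] twist [ 1.85 -0.55  0.84] | grasp now [ 0.5481 -0.3068  0.1502] rot [178.15  -0.53 166.65] t 9.03 F [-7.9 34.5 30.5] w 0.0246 q [ -4.  93.  71. 117.]
[8.65438236 1.74068714 0.41059538]
```

The slide met 35 N of resistance, so I look before relieving it.

```bash
python3 - <<'E'
from h import *
C=cams()
o=env.get_obs();print(o["force"],o["qpos"].round(1),o["effort"].round(1))
comp([(crop(C["side"]["img"][:,:,::-1],265,190,365,340,4),0,0),(crop(C["top"]["img"][:,:,::-1],330,160,450,270,3),410,0),(cv2.resize(C["side"]["img"][:400,:400,::-1],(256,256)),410,340)],"pics/jam.png")
E
```

```text
[-7.99031224 32.3691184  28.73500714] [ -4.   23.3  40.7  93.3 -17.3  70.6 117. ] [ 15.  -28.1  20.1 -26.    7.   -9.9  -0.3]
```

View pics/jam.png

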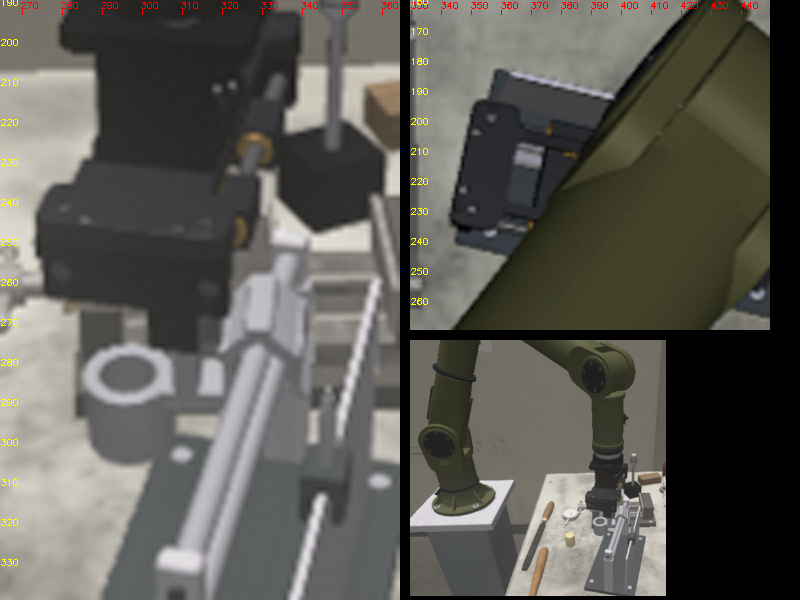

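The picture shows the bracket upright on the rail at about (330,250), with nothing in the way. The saddle is wedging because the pull acts above the rail while the arm presses down. I'll relieve it, regrip lower at rail height, and slide unloaded.

Emit:
servo_tool:
  plan:
    - {"xyz": [0,0.8,0],"twist": [0,0,0],"jaw": 1}
    - {"xyz": [0,1.5,0],"twist": [0,0,0],"jaw": 1}
    - {"xyz": [0,2.0,0],"twist": [0,0,0],"jaw": 1}
    - {"xyz": [0,2.0,0],"twist": [0,0,0],"jaw": 1}

```text
time_s: 9.47
tool_pos: [0.5488, -0.3065, 0.3141]
tool_rot: [179.9, -0.0, 165.9]
force: [-2.0, 3.8, 11.5]
grip_width: 0.0247
grasp_force: 19.7
```

```bash
python3 -c "
from h import *
rel((.5627-.0330,-.3978+.0083,.1495),165.8);print(env.get_obs()['wrist_torque'])"
```

```text
xyz [-0.17 -8.52  0.04] twist [ 0.15 -0.04  0.14] | grasp now [ 0.5488 -0.306   0.1501] rot [ 1.7985e+02 -4.0000e-02  1.6594e+02] t 9.47 F [-2.   3.8 11.5] w 0.0247 q [ -6.  94.  69. 115.]
[ 1.11975149  0.26146961 -0.07393095]
```

Emit:
servo_tool:
  plan:
    - {"xyz": [0,0,0],"twist": [0,0,0],"jaw": 0.55}
    - {"xyz": [0,0,0],"twist": [0,0,0],"jaw": 0.55}
    - {"xyz": [0,0,0],"twist": [0,0,0],"jaw": 0.55}
    - {"xyz": [0,0,0],"twist": [0,0,0],"jaw": 0.55}
    - {"xyz": [0,0,0.8],"twist": [0,0,0],"jaw": 0.55}
    - {"xyz": [0,0,1.6],"twist": [0,0,0],"jaw": 0.55}
    - {"xyz": [0,0,1.9],"twist": [0,0,0],"jaw": 0.55}
    - {"xyz": [0,0,1.9],"twist": [0,0,0],"jaw": 0.55}

```text
time_s: 10.13
tool_pos: [0.5482, -0.3074, 0.2919]
tool_rot: [180.0, -0.2, 165.9]
force: [-0.7, 0.3, 0.5]
grip_width: 0.039
grasp_force: 0.0
```

```bash
python3 - <<'E'
from h import *
rel((.5627-.0330,-.3978+.0083,.131),165.8);print(env.get_obs()['wrist_torque'])
C=cams();cv2.imwrite("pics/open1.png",C["side"]["img"][:,:,::-1]);
s=C["side"]["img"].astype(int).sum(2)//3
print("row stub",[ (r,s[r,300:345:1].tolist()) for r in (290,)])
E
```

```text
xyz [-0.21 -8.42 -0.31] twist [ 0.02 -0.17  0.06] | grasp now [ 0.5478 -0.3072  0.1279] rot [ 1.7998e+02 -1.7000e-01  1.6586e+02] t 10.13 F [-0.7  0.3  0.5] w 0.039 q [ -5.  95.  67. 115.]
[ 0.00110561  0.01443857 -0.0195338 ]
row stub [(290, [98, 91, 90, 87, 78, 77, 77, 74, 70, 66, 62, 58, 58, 81, 102, 103, 102, 100, 100, 99, 99, 128, 169, 188, 191, 183, 169, 148, 132, 161, 187, 174, 150, 119, 104, 114, 112, 111, 106, 104, 113, 125, 106, 73, 73])]
```

Emit:
servo_tool:
  plan:
    - {"xyz": [0,0,0],"twist": [0,0,0],"jaw": 1}
    - {"xyz": [0,0,0],"twist": [0,0,0],"jaw": 1}
    - {"xyz": [0,0,0],"twist": [0,0,0],"jaw": 1}
    - {"xyz": [0,0,0],"twist": [0,0,0],"jaw": 1}
    - {"xyz": [0,0,0],"twist": [0,0,0],"jaw": 1}
    - {"xyz": [0,0,0],"twist": [0,0,0],"jaw": 1}
  newtons: 25

```text
time_s: 10.73
tool_pos: [0.5495, -0.3058, 0.2939]
tool_rot: [179.8, -0.0, 166.0]
force: [-0.3, 5.7, 1.0]
grip_width: 0.0242
grasp_force: 24.8
```

Emit:
servo_tool:
  plan:
    - {"xyz": [0,-0.1,0],"twist": [0,0,0],"jaw": 1}
    - {"xyz": [0,-0.3,0],"twist": [0,0,0],"jaw": 1}
    - {"xyz": [0,-0.5,0],"twist": [0,0,0],"jaw": 1}
    - {"xyz": [0,-0.7,0],"twist": [0,0,0],"jaw": 1}

```text
time_s: 11.07
tool_pos: [0.5482, -0.3111, 0.2939]
tool_rot: [179.6, -0.1, 166.1]
force: [-1.3, 9.5, 4.9]
grip_width: 0.024
grasp_force: 24.9
```

```bash
python3 -c "
from h import *
rel((.5627-.0330,-.3978+.0083,.128),165.8);print(env.get_obs()['wrist_torque'])"
```

```text
xyz [-0.09 -8.06  0.14] twist [ 0.38 -0.08  0.26] | grasp now [ 0.5483 -0.31    0.1299] rot [ 1.7962e+02 -8.0000e-02  1.6606e+02] t 11.07 F [-1.3  9.5  4.9] w 0.024 q [ -5.  95.  67. 116.]
[2.20847476 0.17563416 0.13721821]
```

Emit:
servo_tool:
  plan:
    - {"xyz": [0,0,-0.1],"twist": [0,0,0],"jaw": 1}
    - {"xyz": [0,-0.2,-0.1],"twist": [0,0,0],"jaw": 1}
    - {"xyz": [0,-0.5,-0.1],"twist": [0,0,0],"jaw": 1}
    - {"xyz": [0,-0.8,-0.1],"twist": [0,0,0],"jaw": 1}
    - {"xyz": [0,-1.1,-0.1],"twist": [0,0,0],"jaw": 1}

```text
time_s: 11.48
tool_pos: [0.5438, -0.3262, 0.2947]
tool_rot: [-179.9, -0.0, 165.8]
force: [-0.9, 0.2, -1.3]
grip_width: 0.0239
grasp_force: 24.8
```

```bash
python3 -c "
from h import *
rel((.5627-.0330,-.3978+.0083,.128),165.8);print(env.get_obs()['wrist_torque'])"
```

```text
xyz [-0.18 -6.48  0.27] twist [-0.05 -0.    0.01] | grasp now [ 0.5438 -0.3263  0.1307] rot [-179.95   -0.    165.81] t 11.48 F [-0.9  0.2 -1.3] w 0.0239 q [ -4.  94.  67. 117.]
[ 0.11323928  0.0986086  -0.03186241]
```

Emit:
servo_tool:
  plan:
    - {"xyz": [0,-0.2,0.06],"twist": [0,0,0],"jaw": 1}
    - {"xyz": [0,-0.5,0.06],"twist": [0,0,0],"jaw": 1}
    - {"xyz": [0,-0.8,0.06],"twist": [0,0,0],"jaw": 1}
    - {"xyz": [0,-1.1,0.06],"twist": [0,0,0],"jaw": 1}
    - {"xyz": [0,-1.4,0.06],"twist": [0,0,0],"jaw": 1}

```text
time_s: 11.9
tool_pos: [0.5413, -0.3377, 0.294]
tool_rot: [179.9, -0.1, 165.9]
force: [-1.1, 5.7, 2.0]
grip_width: 0.0237
grasp_force: 24.9
```

```bash
python3 -c "
from h import *
rel((.5627-.0330,-.3978+.0083,.128),165.8);print(env.get_obs()['wrist_torque'])"
```

```text
xyz [-0.14 -5.3   0.19] twist [ 0.14 -0.05  0.14] | grasp now [ 0.5412 -0.3373  0.13  ] rot [ 1.7986e+02 -5.0000e-02  1.6594e+02] t 11.9 F [-1.1  5.7  2. ] w 0.0237 q [ -2.  94.  68. 119.]
[ 1.34109930e+00  2.77517459e-01 -9.02158642e-04]
```

Emit:
servo_tool:
  plan:
    - {"xyz": [0,-0.2,-0.03],"twist": [0,0,0],"jaw": 1}
    - {"xyz": [0,-0.5,-0.03],"twist": [0,0,0],"jaw": 1}
    - {"xyz": [0,-0.8,-0.03],"twist": [0,0,0],"jaw": 1}
    - {"xyz": [0,-1.1,-0.03],"twist": [0,0,0],"jaw": 1}
    - {"xyz": [0,-1.4,-0.03],"twist": [0,0,0],"jaw": 1}
    - {"xyz": [0,-1.7,-0.03],"twist": [0,0,0],"jaw": 1}
    - {"xyz": [0,-2.0,-0.03],"twist": [0,0,0],"jaw": 1}

```text
time_s: 12.48
tool_pos: [0.5357, -0.3587, 0.2943]
tool_rot: [-180.0, -0.0, 165.8]
force: [-1.6, 2.8, -1.3]
grip_width: 0.0238
grasp_force: 24.8
```

```bash
python3 -c "
from h import *
rel((.5627-.0330,-.3978+.0083,.128),165.8);print(env.get_obs()['wrist_torque'])"
```

```text
xyz [-0.18 -3.14  0.23] twist [-0.01 -0.03  0.04] | grasp now [ 0.5356 -0.3587  0.1303] rot [-1.7999e+02 -3.0000e-02  1.6584e+02] t 12.48 F [-1.6  2.8 -1.3] w 0.0238 q [ -0.  93.  68. 121.]
[0.52641452 0.42511363 0.01424266]
```

Emit:
servo_tool:
  plan:
    - {"xyz": [0,-0.2,0.03],"twist": [0,0,0],"jaw": 1}
    - {"xyz": [0,-0.5,0.03],"twist": [0,0,0],"jaw": 1}
    - {"xyz": [0,-0.8,0.03],"twist": [0,0,0],"jaw": 1}
    - {"xyz": [0,-1.1,0.03],"twist": [0,0,0],"jaw": 1}
    - {"xyz": [0,-1.4,0.03],"twist": [0,0,0],"jaw": 1}
    - {"xyz": [0,-1.7,0.03],"twist": [0,0,0],"jaw": 1}
    - {"xyz": [0,-2.0,0.03],"twist": [0,0,0],"jaw": 1}
    - {"xyz": [0,-2.3,0.03],"twist": [0,0,0],"jaw": 1}
    - {"xyz": [0,-2.6,0.03],"twist": [0,0,0],"jaw": 1}
    - {"xyz": [0,-2.7,0.03],"twist": [0,0,0],"jaw": 1}

```text
time_s: 13.32
tool_pos: [0.5296, -0.3834, 0.294]
tool_rot: [179.8, -0.1, 165.9]
force: [-3.4, 5.6, 0.9]
grip_width: 0.024
grasp_force: 24.9
```

```bash
python3 -c "
from h import *
rel((.5627-.0330,-.3978+.0083,.128),165.8);print(env.get_obs()['wrist_torque'])"
```

```text
xyz [-0.16 -0.59  0.2 ] twist [ 0.16 -0.09  0.12] | grasp now [ 0.5295 -0.3829  0.13  ] rot [ 1.7984e+02 -9.0000e-02  1.6592e+02] t 13.32 F [-3.4  5.6  0.9] w 0.024 q [  2.  91.  69. 123.]
[1.37698988 0.58620819 0.01492054]
```

Emit:
servo_tool:
  plan:
    - {"xyz": [0.1,-0.2,0],"twist": [0,0,0],"jaw": 1}
    - {"xyz": [0.1,-0.4,0],"twist": [0,0,0],"jaw": 1}
    - {"xyz": [0.1,-0.6,0],"twist": [0,0,0],"jaw": 1}
    - {"xyz": [0.1,-0.6,0],"twist": [0,0,0],"jaw": 1}
    - {"xyz": [0.1,-0.6,0],"twist": [0,0,0],"jaw": 1}

```text
time_s: 13.73
tool_pos: [0.5269, -0.3907, 0.2943]
tool_rot: [-179.9, 0.1, 165.8]
force: [-0.8, 1.3, -0.7]
grip_width: 0.024
grasp_force: 24.8
```

```bash
python3 -c "
from h import *
rel((.5627-.0330,-.3978+.0083,.128),165.8);print(env.get_obs()['wrist_torque'])"
```

```text
xyz [-0.24  0.18  0.23] twist [-0.09  0.06  0.03] | grasp now [ 0.527  -0.3909  0.1303] rot [-1.7991e+02  6.0000e-02  1.6583e+02] t 13.73 F [-0.8  1.3 -0.7] w 0.024 q [  3.  91.  69. 124.]
[ 0.21927116  0.13593429 -0.04724336]
```

Emit:
servo_tool:
  plan:
    - {"xyz": [0,0,0],"twist": [0,0,0],"jaw": 0.3}
    - {"xyz": [0,0,0],"twist": [0,0,0],"jaw": 0.3}
    - {"xyz": [0,0,0],"twist": [0,0,0],"jaw": 0.3}
    - {"xyz": [0,0,0],"twist": [0,0,0],"jaw": 0.3}
    - {"xyz": [0,0,-1],"twist": [0,0,0],"jaw": 0.3}
    - {"xyz": [0,0,-3],"twist": [0,0,0],"jaw": 0.3}
    - {"xyz": [0,0,-6],"twist": [0,0,0],"jaw": 0.2}
    - {"xyz": [0,0,-10],"twist": [0,0,0],"jaw": 0.1}
    - {"xyz": [0,0,-14],"twist": [0,0,0],"jaw": 0}
    - {"xyz": [0,0,-16],"twist": [0,0,0],"jaw": 0}

```text
time_s: 14.57
tool_pos: [0.5268, -0.3907, 0.4607]
tool_rot: [-179.9, 0.4, 165.8]
force: [0.2, -0.5, 0.3]
grip_width: 0.0794
grasp_force: 0.0
```

```bash
python3 -c "
from h import *
rel((.60,-.10,.30),165.8);rel((.647,.0095,.30),165.8)"
```

```text
xyz [ 1.000e-02  2.998e+01 -4.100e-01] twist [-0.15  0.41  0.04] | grasp now [ 0.5278 -0.3914  0.2967] rot [-179.85    0.41  165.84] t 14.57 F [ 0.2 -0.5  0.3] w 0.0794 q [  2.  79.  85. 121.]
xyz [-1.87 41.75 -0.43] twist [-0.15  0.41  0.04] | grasp now [ 0.5278 -0.3914  0.2967] rot [-179.85    0.41  165.84] t 14.57 F [ 0.2 -0.5  0.3] w 0.0794 q [  2.  79.  85. 121.]
```

Emit:
servo_tool:
  plan:
    - {"xyz": [0,3,-0.4],"twist": [0,0,0],"jaw": 0}
    - {"xyz": [-0.3,7,-0.4],"twist": [0,0,0],"jaw": 0}
    - {"xyz": [-0.5,11,-0.4],"twist": [0,0,0],"jaw": 0}
    - {"xyz": [-0.7,15,-0.4],"twist": [0,0,0],"jaw": 0}
    - {"xyz": [-0.9,19,-0.4],"twist": [0,0,0],"jaw": 0}
    - {"xyz": [-1.1,23,-0.4],"twist": [0,0,0],"jaw": 0}
    - {"xyz": [-1.3,27,-0.4],"twist": [0,0,0],"jaw": 0}
    - {"xyz": [-1.5,31,-0.4],"twist": [0,0,0],"jaw": 0}
    - {"xyz": [-1.7,35,-0.4],"twist": [0,0,0],"jaw": 0}
    - {"xyz": [-1.9,39,-0.4],"twist": [0,0,0],"jaw": 0}

```text
time_s: 15.4
tool_pos: [0.6408, -0.0147, 0.4595]
tool_rot: [180.0, 0.1, 165.8]
force: [0.8, -1.1, -0.2]
grip_width: 0.0866
grasp_force: 0.0
```

```bash
python3 - <<'E'
from h import *
rel((.647,.0095,.24),165.8)
C=cams()
for n in C: cv2.imwrite(f"pics/hang_{n}.png",C[n]["img"][:,:,::-1])
# bush top: predicted and measured bright ring in both views
p=[.572,-.361,np.radians(-14.2)]
for y in(-.036,-.040): print(y,*[proj(C[n],fr(p)((-.062,y,.1))).round(1) for n in C], *[proj(C[n],fr(p)((-.034,y,.162))).round(1) for n in C])
t=C["top"]["img"].astype(int).sum(2)//3
print(t[222:262,400:436][::1].tolist().__str__().replace("], [","\n"))
E
```

```text
xyz [-0.    2.49  5.55] twist [0.04 0.1  0.05] | grasp now [ 0.6411 -0.0147  0.2955] rot [1.7996e+02 1.0000e-01 1.6585e+02] t 15.4 F [ 0.8 -1.1 -0.2] w 0.0866 q [-28.  81.  84.  82.]
-0.036 [[284.4 312.1]] [[424.3 253.2]] [[299.8 284.3]] [[433.8 237. ]]
-0.04 [[283.8 313.6]] [[426.3 253.7]] [[299.2 285.7]] [[435.9 237.4]]
[[111, 118, 123, 130, 134, 139, 143, 147, 150, 153, 154, 153, 151, 147, 144, 141, 137, 132, 127, 112, 88, 83, 91, 102, 105, 101, 91, 121, 144, 149, 150, 150, 150, 149, 148, 148
60, 67, 86, 105, 109, 115, 121, 129, 134, 138, 141, 145, 150, 153, 154, 152, 152, 148, 145, 143, 138, 133, 127, 116, 87, 71, 81, 91, 91, 112, 125, 136, 140, 148, 151, 150
61, 60, 62, 59, 56, 64, 84, 102, 107, 113, 122, 131, 131, 137, 141, 145, 149, 153, 155, 153, 152, 149, 147, 146, 124, 81, 115, 125, 124, 117, 100, 93, 88, 110, 124, 134
63, 62, 61, 61, 61, 61, 60, 57, 52, 63, 91, 117, 105, 113, 120, 125, 132, 136, 140, 145, 148, 152, 153, 150, 129, 92, 127, 126, 124, 124, 124, 125, 123, 123, 115, 95
64, 64, 64, 63, 63, 62, 61, 61, 61, 61, 60, 55, 49, 63, 73, 88, 103, 111, 118, 123, 131, 132,
[... 4765 characters left out ...]
, 50, 96, 148, 152, 149, 125
114, 111, 109, 107, 113, 122, 125, 125, 123, 120, 118, 118, 105, 65, 51, 51, 95, 151, 149, 141, 103, 59, 57, 61, 61, 61, 61, 56, 44, 48, 79, 128, 155, 154, 134, 67
112, 110, 107, 106, 111, 120, 121, 120, 119, 116, 114, 112, 105, 79, 52, 51, 85, 137, 149, 149, 138, 94, 65, 62, 55, 58, 53, 45, 46, 78, 125, 151, 149, 148, 123, 47
110, 109, 108, 107, 111, 117, 121, 120, 119, 117, 113, 114, 115, 103, 59, 52, 58, 100, 144, 150, 148, 145, 131, 111, 99, 80, 63, 67, 88, 129, 152, 150, 148, 132, 90, 60
110, 109, 109, 109, 112, 116, 118, 119, 119, 116, 114, 115, 116, 112, 92, 60, 50, 58, 101, 146, 149, 148, 148, 143, 132, 132, 132, 138, 151, 150, 149, 149, 134, 87, 55, 56]]
```

Emit:
servo_tool:
  plan:
    - {"xyz": [0,1.5,0],"twist": [0,0,0],"jaw": 0}
    - {"xyz": [0,2.5,0],"twist": [0,0,0],"jaw": 0}
    - {"xyz": [0,2.5,2],"twist": [0,0,0],"jaw": 0}
    - {"xyz": [0,2.5,4],"twist": [0,0,0],"jaw": 0}
    - {"xyz": [0,2.5,5.5],"twist": [0,0,0],"jaw": 0}
    - {"xyz": [0,2.5,5.5],"twist": [0,0,0],"jaw": 0}
    - {"xyz": [0,2.5,5.5],"twist": [0,0,0],"jaw": 0}

```text
time_s: 16.08
tool_pos: [0.6466, 0.0074, 0.4031]
tool_rot: [-180.0, -0.1, 165.8]
force: [0.3, -0.0, 1.1]
grip_width: 0.0868
grasp_force: 0.0
```

```bash
python3 - <<'E'
from h import *
rel((.647,.0095,.154),165.8)
C=cams();p=[.572,-.361,np.radians(-14.2)]
for n,(u,v) in {"top":(425,253),"side":(284,313)}.items():
    g=cv2.cvtColor(C[n]["img"],cv2.COLOR_RGB2GRAY)
    w=16;c=cv2.resize(g[v-w:v+w,u-w:u+w],None,fx=8,fy=8,interpolation=cv2.INTER_CUBIC)
    _,b=cv2.threshold(c,108,255,0)
    cs,h=cv2.findContours(b,cv2.RETR_CCOMP,cv2.CHAIN_APPROX_NONE)
    for k,q in enumerate(cs):
        if len(q)>100:
            e=cv2.fitEllipse(q);print(n,"hole" if h[0][k][3]>=0 else "outer",((np.array(e[0])+.5)/8-.5+[u-w,v-w]).round(2),np.array(e[1]).round(1)/8)
for y in(-.038,):print([proj(C[n],fr(p)((-.062,y,.1))).round(2) for n in C])
E
```

```text
xyz [0.01 0.21 8.51] twist [-0.02 -0.05 -0.01] | grasp now [0.6465 0.0074 0.2391] rot [-1.7998e+02 -5.0000e-02  1.6579e+02] t 16.08 F [ 0.3 -0.   1.1] w 0.0868 q [-29.  85.  79.  81.]
top outer [414.58 263.98] [11.05   18.1375]
top outer [427.24 255.64] [19.875 30.025]
top hole [425.3  253.96] [13.4375 13.575 ]
top outer [435.49 239.06] [ 5.575 14.1  ]
side outer [280.41 310.44] [30.7375 34.6875]
side hole [283.78 313.85] [ 8.65  14.825]
[array([[284.13, 312.81]]), array([[425.28, 253.46]])]
```

Emit:
servo_tool:
  plan:
    - {"xyz": [0,0.2,2.5],"twist": [0,0,0],"jaw": 0}
    - {"xyz": [0,0.2,5.5],"twist": [0,0,0],"jaw": 0}
    - {"xyz": [0,0.2,8.5],"twist": [0,0,0],"jaw": 0}
    - {"xyz": [0,0.2,8.5],"twist": [0,0,0],"jaw": 0.3}
    - {"xyz": [0,0.2,8.5],"twist": [0,0,0],"jaw": 0.6}
    - {"xyz": [0,0.2,8.5],"twist": [0,0,0],"jaw": 1}
    - {"xyz": [0,0.2,8.5],"twist": [0,0,0],"jaw": 1}
    - {"xyz": [0,0.2,8.5],"twist": [0,0,0],"jaw": 1}
    - {"xyz": [0,0.2,8.5],"twist": [0,0,0],"jaw": 1}
    - {"xyz": [0,0.2,8.5],"twist": [0,0,0],"jaw": 1}
  newtons: 25

```text
time_s: 17.02
tool_pos: [0.6475, 0.0098, 0.3193]
tool_rot: [180.0, 0.1, 165.9]
force: [-0.3, -0.0, -0.1]
grip_width: 0.0481
grasp_force: 0.0
```

Emit:
servo_tool:
  plan:
    - {"xyz": [0,0,0],"twist": [0,0,0],"jaw": 1}
    - {"xyz": [0,0,0],"twist": [0,0,0],"jaw": 1}
    - {"xyz": [0,0,0],"twist": [0,0,0],"jaw": 1}
    - {"xyz": [0,0,0],"twist": [0,0,0],"jaw": 1}
    - {"xyz": [0,0,0],"twist": [0,0,0],"jaw": 1}
    - {"xyz": [0,0,0],"twist": [0,0,0],"jaw": 1}
    - {"xyz": [0,0,0],"twist": [0,0,0],"jaw": 1}
    - {"xyz": [0,0,0],"twist": [0,0,0],"jaw": 1}
  newtons: 40

```text
time_s: 17.68
tool_pos: [0.6473, 0.0099, 0.3181]
tool_rot: [180.0, -0.0, 165.9]
force: [-0.0, -0.5, -0.3]
grip_width: 0.0206
grasp_force: 40.0
```

```bash
python3 - <<'E'
from h import *
rel((.647,.0095,.30),165.8);print(env.get_obs()['wrist_torque'])
C=cams()
print(back(C["top"],(425.3,253.96),.1),back(C["side"],(283.78,313.85),.1),tri(C,(425.3,253.96),(283.78,313.85)))
E
```

```text
xyz [  0.02  -0.05 -14.59] twist [ 0.01 -0.    0.07] | grasp now [0.6473 0.01   0.1541] rot [179.99  -0.   165.87] t 17.68 F [-0.  -0.5 -0.3] w 0.0206 q [-29.  91.  70.  82.]
[ 0.0880317  -0.06994565 -0.01080915]
[ 0.50158071 -0.38263177  0.1       ] [ 0.50205088 -0.38529869  0.1       ] (array([ 0.5018196 , -0.38300765,  0.09807502]), array([-0.00767597, -0.07170617, -0.06033438,  0.00574306]))
```

Emit:
servo_tool:
  plan:
    - {"xyz": [0,0,-0.8],"twist": [0,0,0],"jaw": 1}
    - {"xyz": [0,0,-2],"twist": [0,0,0],"jaw": 1}
    - {"xyz": [0,0,-3.5],"twist": [0,0,0],"jaw": 1}
    - {"xyz": [0,0,-5],"twist": [0,0,0],"jaw": 1}
    - {"xyz": [0,0,-7],"twist": [0,0,0],"jaw": 1}
    - {"xyz": [0,0,-9],"twist": [0,0,0],"jaw": 1}
    - {"xyz": [0,0,-11],"twist": [0,0,0],"jaw": 1}
    - {"xyz": [0,0,-13],"twist": [0,0,0],"jaw": 1}
    - {"xyz": [0,0,-14.5],"twist": [0,0,0],"jaw": 1}
    - {"xyz": [0,0,-14.5],"twist": [0,0,0],"jaw": 1}

```text
time_s: 18.62
tool_pos: [0.6477, 0.0092, 0.4684]
tool_rot: [179.9, 0.4, 165.8]
force: [0.5, 0.1, 0.3]
grip_width: 0.0208
grasp_force: 40.0
```

```bash
python3 -c "
from h import *
rel((.5018,-.3833,.30),165.8)"
```

```text
xyz [  4.55 -41.62   0.31] twist [0.14 0.41 0.05] | grasp now [0.6489 0.0093 0.3044] rot [179.86   0.41 165.85] t 18.62 F [0.5 0.1 0.3] w 0.0208 q [-29.  79.  85.  80.]
```

Emit:
servo_tool:
  plan:
    - {"xyz": [0.2,-2,-0.5],"twist": [0,0,0],"jaw": 1}
    - {"xyz": [0.5,-5,-0.5],"twist": [0,0,0],"jaw": 1}
    - {"xyz": [0.9,-8.5,-0.5],"twist": [0,0,0],"jaw": 1}
    - {"xyz": [1.3,-12,-0.5],"twist": [0,0,0],"jaw": 1}
    - {"xyz": [1.7,-15.5,-0.5],"twist": [0,0,0],"jaw": 1}
    - {"xyz": [2.1,-19,-0.5],"twist": [0,0,0],"jaw": 1}
    - {"xyz": [2.5,-22.5,-0.5],"twist": [0,0,0],"jaw": 1}
    - {"xyz": [2.9,-26,-0.5],"twist": [0,0,0],"jaw": 1}
    - {"xyz": [3.2,-29,-0.5],"twist": [0,0,0],"jaw": 1}
    - {"xyz": [3.5,-31,-0.5],"twist": [0,0,0],"jaw": 1}

```text
time_s: 19.45
tool_pos: [0.5352, -0.286, 0.4681]
tool_rot: [-179.9, -0.0, 165.6]
force: [0.4, 0.2, -0.3]
grip_width: 0.0206
grasp_force: 40.0
```

```bash
python3 -c "
from h import *
rel((.5018,-.3833,.30),165.8)"
```

```text
xyz [  0.81 -10.25   0.43] twist [-0.08 -0.02 -0.2 ] | grasp now [ 0.535  -0.2862  0.3041] rot [-1.7992e+02 -2.0000e-02  1.6560e+02] t 19.45 F [ 0.4  0.2 -0.3] w 0.0206 q [-10.  85.  84. 109.]
```

Emit:
servo_tool:
  plan:
    - {"xyz": [0.3,-3,0.4],"twist": [0,0,-0.2],"jaw": 1}
    - {"xyz": [0.5,-6,0.4],"twist": [0,0,-0.2],"jaw": 1}
    - {"xyz": [0.7,-8.5,0.4],"twist": [0,0,-0.2],"jaw": 1}
    - {"xyz": [0.8,-10,0.4],"twist": [0,0,-0.2],"jaw": 1}
    - {"xyz": [0.8,-10.2,0.4],"twist": [0,0,-0.2],"jaw": 1}
    - {"xyz": [0.8,-10.2,0.4],"twist": [0,0,-0.2],"jaw": 1}
    - {"xyz": [0.8,-10.2,0.4],"twist": [0,0,-0.2],"jaw": 1}

```text
time_s: 20.03
tool_pos: [0.5057, -0.3779, 0.4637]
tool_rot: [179.9, -0.0, 166.1]
force: [0.3, 0.2, -0.5]
grip_width: 0.0211
grasp_force: 40.0
```

```bash
python3 - <<'E'
from h import *
rel((.5018,-.3833,.199),165.8)
C=cams()
for n in C: cv2.imwrite(f"pics/pre_{n}.png",C[n]["img"][:,:,::-1])
o=env.get_obs();R=Ro.from_euler("xyz",o["tool_rot"],degrees=True)
for l in(.164,.182,.2,.25,.3,.313): print(l,*[proj(C[n],o["tool_pos"]+R.apply([0,0,l])).round(1) for n in C])
h=cv2.imread("pics/hang_side.png");d=np.abs(h.astype(int)-C["side"]["img"][:,:,::-1]).max(2)
for r in range(228,306,3):
    c=np.where(d[r,255:320]>25)[0]+255;print(r,c.min() if len(c) else None,c.max() if len(c) else None,len(c))
E
```

```text
xyz [ 0.25 -0.63 10.07] twist [ 0.09 -0.02  0.35] | grasp now [ 0.5057 -0.3777  0.2997] rot [ 1.7991e+02 -2.0000e-02  1.6615e+02] t 20.03 F [ 0.3  0.2 -0.5] w 0.0211 q [ -1.  82.  85. 120.]
0.164 [[281.2 204.5]] [[446.  244.7]]
0.182 [[281.7 215.3]] [[443.4 245.4]]
0.2 [[282.2 225.9]] [[441.  246.1]]
0.25 [[283.6 253.8]] [[434.7 248. ]]
0.3 [[284.9 279.8]] [[428.9 249.7]]
0.313 [[285.2 286.3]] [[427.5 250.1]]
228 281 286 6
231 281 286 6
234 281 287 7
237 281 287 7
240 281 287 7
243 281 287 7
246 282 287 6
249 281 285 5
252 282 285 4
255 282 285 4
258 282 288 5
261 283 284 2
264 None None 0
267 283 283 1
270 283 287 5
273 283 287 5
276 283 287 4
279 283 287 3
282 None None 0
285 None None 0
288 None None 0
291 None None 0
294 None None 0
297 None None 0
300 None None 0
303 None None 0
```

```bash
python3 - <<'E'
from h import *
a=cv2.imread("pics/pre_side.png",0);h=cv2.imread("pics/hang_side.png",0)
for r in list(range(226,250,6))+list(range(272,298)): print(r,a[r,277:293],h[r,277:293])
E
```

```text
226 [194 194 194 160  99 101 102 102 100 122 174 205 205 206 205 206] [185 185 185 184 186 188 191 191 193 195 195 195 196 195 196 198]
232 [185 184 184 160 111 101 103 103 101 106 151 187 189 191 194 196] [177 176 176 176 177 177 176 177 178 179 179 179 180 182 185 187]
238 [185 188 190 172 127 102 103 104 102  97 148 194 192 189 188 186] [177 180 181 182 183 185 185 186 187 188 186 184 183 180 178 178]
244 [194 192 191 180 141 102 104 105 103  98 137 181 187 187 188 189] [185 183 183 181 178 177 178 178 178 178 180 180 179 179 179 181]
272 [198 193 188 184 183 154 102 105 106 102  99  90  78  78  79  78] [189 183 178 175 174 174 172 145  84  75  74  74  74  74  74  74]
273 [186 180 176 175 176 150 102 106 106 104  99  90  79  78  78  77] [178 171 167 165 168 169 169 141  84  74  75  74  75  74  75  74]
274 [179 176 173 172 173 150 106 105 106 104 100  90  79  79  78  78] [170 167 164 164 165 165 164 138  84  75  74  75  75  75  75  74]
275 [178 175 171 170 171 152 111 105 107 103 100  89  78  78  78  78] [170 166 162 161 162 161 160 136  87  75  75  74  74  74  76  74]
276 [180 174
[... 2279 characters left out ...]
 72  73  72  72  73]
293 [181 176 173 171 168 165 136  79  78  79  78  77  78  78  78  78] [172 168 164 162 162 157 130  74  74  74  75  74  73  74  74  74]
294 [187 180 175 172 169 165 144 115 117 117 117 114 110 106 104 102] [178 171 165 163 161 157 136 109 110 110 110 109 105 102  98  96]
295 [184 178 175 174 170 165 161 161 163 163 160 157 149 142 136 132] [175 169 166 165 162 157 153 152 155 155 153 148 142 134 129 126]
296 [180 179 179 180 179 177 175 172 170 167 165 161 154 149 143 142] [171 170 171 170 171 168 166 164 162 159 156 153 147 141 136 133]
297 [177 179 181 183 183 183 181 177 172 169 170 168 163 158 153 151] [168 170 173 174 175 174 172 168 163 160 162 160 155 150 146 143]
```

Emit:
servo_tool:
  plan:
    - {"xyz": [0.2,-0.3,0],"twist": [0,0,0],"jaw": 1}
    - {"xyz": [0.3,-0.5,0],"twist": [0,0,0],"jaw": 1}
    - {"xyz": [0.35,-0.6,0],"twist": [0,0,0],"jaw": 1}
    - {"xyz": [0.35,-0.6,0],"twist": [0,0,0],"jaw": 1}
    - {"xyz": [0.35,-0.6,0],"twist": [0,0,0],"jaw": 1}
    - {"xyz": [0.35,-0.6,0],"twist": [0,0,0],"jaw": 1}

```text
time_s: 20.63
tool_pos: [0.5002, -0.3841, 0.4642]
tool_rot: [180.0, 0.0, 166.1]
force: [0.5, -0.0, -1.7]
grip_width: 0.0207
grasp_force: 40.0
```

```bash
python3 - <<'E'
from h import *
rel((.5018,-.3833,.199),165.8)
E
```

```text
xyz [-0.14  0.11 10.12] twist [0.01 0.01 0.27] | grasp now [ 0.5002 -0.384   0.3002] rot [1.7999e+02 1.0000e-02 1.6607e+02] t 20.63 F [ 0.5 -0.  -1.7] w 0.0207 q [ -0.  82.  85. 121.]
```

Emit:
servo_tool:
  plan:
    - {"xyz": [0,0,0.7],"twist": [0,0,0],"jaw": 1}
    - {"xyz": [0,0,1.4],"twist": [0,0,0],"jaw": 1}
    - {"xyz": [0,0,2.1],"twist": [0,0,0],"jaw": 1}
    - {"xyz": [0,0,2.8],"twist": [0,0,0],"jaw": 1}
    - {"xyz": [0,0,3.5],"twist": [0,0,0],"jaw": 1}
    - {"xyz": [0,0,4.0],"twist": [0,0,0],"jaw": 1}
    - {"xyz": [0,0,4.0],"twist": [0,0,0],"jaw": 1}
    - {"xyz": [0,0,4.0],"twist": [0,0,0],"jaw": 1}

```text
time_s: 21.3
tool_pos: [0.5001, -0.3841, 0.4237]
tool_rot: [180.0, -0.0, 166.1]
force: [-0.1, -0.2, -1.2]
grip_width: 0.0204
grasp_force: 40.0
```

```bash
python3 - <<'E'
from h import *
rel((.5006,-.3836,.199),165.8)
C=cams();a=cv2.cvtColor(C["side"]["img"],cv2.COLOR_RGB2GRAY)
o=env.get_obs();R=Ro.from_euler("xyz",o["tool_rot"],degrees=True)
for l in(.2,.25,.3,.313): print(l,proj(C["side"],o["tool_pos"]+R.apply([0,0,l])).round(1))
for r in list(range(256,300,6))+list(range(300,318)): print(r,a[r,270:298])
E
```

```text
xyz [-0.04  0.06  6.07] twist [ 0.01 -0.03  0.27] | grasp now [ 0.5    -0.384   0.2597] rot [ 1.7999e+02 -3.0000e-02  1.6607e+02] t 21.3 F [-0.1 -0.2 -1.2] w 0.0204 q [ -0.  86.  81. 122.]
0.2 [[279.3 250.7]]
0.25 [[280.8 277.2]]
0.3 [[282.2 302. ]]
0.313 [[282.5 308.2]]
256 [189 217 217 216 217 217 217 194 135 102 104 105 104 109 145 150 113 113
 111 112 110 110 111 111 106 105 124 139]
262 [125 112 112 113 116 118 117 117 110 102 104 104 103 100 106 114 110 110
 110 111 112 112 113 113 108 107 111 108]
268 [216 215 212 210 206 205 203 201 172 114 103 105 104 100  91  82  82  83
  83  83  83  82  82  81  74  92 109 110]
274 [201 200 199 196 193 192 187 181 161 122 103 106 104 102 114 112  77  77
  77  77  78  77  77  77  76  93 119 125]
280 [188 186 186 188 189 189 188 185 176 140 103 105 106 102 106 100  76  76
  76  75  76  77  76  77  79  93 102  91]
286 [195 193 195 195 195 193 187 183 183 153 101 104 107 103  98 103 114 114
 114 138 173 184 181 155 124 163 196 196]
292 [183 180 179 179 179 179 178 177 174 152 111 106 106 105 100  89  77  76
  76  75  77  76  75  94 111 105 106 
[... 1565 characters left out ...]
201 191 189 186 173 134  97  98 100 102 102 104 105 105 104 104
 102 101  99 125 169 186 169 126 102 103]
313 [201 195 188 189 188 185 158 105  95  98  99 102 102 104 104 104 104 105
 102 101 100 116 159 187 169 125 103 102]
314 [196 185 178 189 188 181 148  90  96  98 100 101 102 103 103 104 103 103
 101 101  99 112 155 187 174 132 102 103]
315 [195 189 183 189 186 181 151 100  96  99 101 102 103 103 104 103 104 103
 102 101 103 132 172 190 181 144 102 102]
316 [196 178 162 183 187 186 169 124  95  97 100 101 103 104 104 103 104 103
 102 104 121 160 189 191 181 142 102 103]
317 [196 175 146 170 187 187 180 156 124 102  99 101 104 104 105 103 103 103
 109 132 158 178 188 192 188 149 102 102]
```

Emit:
servo_tool:
  plan:
    - {"xyz": [-0.08,0.03,0.1],"twist": [0,0,0],"jaw": 1}
    - {"xyz": [-0.08,0.03,0.6],"twist": [0,0,0],"jaw": 1}
    - {"xyz": [-0.08,0.03,1.3],"twist": [0,0,0],"jaw": 1}
    - {"xyz": [-0.08,0.03,2.0],"twist": [0,0,0],"jaw": 1}
    - {"xyz": [-0.08,0.03,2.7],"twist": [0,0,0],"jaw": 1}
    - {"xyz": [-0.08,0.03,3.4],"twist": [0,0,0],"jaw": 1}
    - {"xyz": [-0.08,0.03,4.1],"twist": [0,0,0],"jaw": 1}
    - {"xyz": [-0.08,0.03,4.8],"twist": [0,0,0],"jaw": 1}
    - {"xyz": [-0.08,0.03,5.5],"twist": [0,0,0],"jaw": 1}
    - {"xyz": [-0.08,0.03,5.9],"twist": [0,0,0],"jaw": 1}

```text
time_s: 22.23
tool_pos: [0.5008, -0.3838, 0.3639]
tool_rot: [180.0, -0.1, 166.1]
force: [0.9, 0.4, -1.2]
grip_width: 0.0207
grasp_force: 40.0
```

Emit:
servo_tool:
  plan:
    - {"xyz": [0,0,0.1],"twist": [0,0,0],"jaw": 1}
    - {"xyz": [0,0,0.1],"twist": [0,0,0],"jaw": 1}
    - {"xyz": [0,0,0.1],"twist": [0,0,0],"jaw": 1}
    - {"xyz": [0,0,0.1],"twist": [0,0,0],"jaw": 1}

```text
time_s: 22.57
tool_pos: [0.5011, -0.3842, 0.3646]
tool_rot: [-180.0, 0.1, 166.1]
force: [0.2, 0.0, -0.9]
grip_width: 0.0206
grasp_force: 40.0
```

```bash
python3 - <<'E'
from h import *
rel((.5006,-.3836,.199),165.8);print(env.get_obs()["wrist_torque"])
C=cams();a=cv2.cvtColor(C["side"]["img"],cv2.COLOR_RGB2GRAY);b=cv2.imread("pics/hang_side.png",0)
o=env.get_obs();R=Ro.from_euler("xyz",o["tool_rot"],degrees=True)
for l in(.25,.263,.303,.313): print(l,proj(C["side"],o["tool_pos"]+R.apply([0,0,l])).round(1))
for r in list(range(298,322,3)): print(r,a[r,270:298])
print("below bush")
for r in list(range(328,350)): print(r,a[r,274:294],b[r,274:294])
E
```

```text
xyz [0.06 0.05 0.16] twist [-0.01  0.05  0.27] | grasp now [ 0.5012 -0.3843  0.2006] rot [-1.7999e+02  5.0000e-02  1.6607e+02] t 22.57 F [ 0.2  0.  -0.9] w 0.0206 q [  0.  91.  74. 123.]
[-0.04937818  0.00571037 -0.05015216]
0.25 [[282.9 306.6]]
0.263 [[283.3 312.7]]
0.303 [[284.2 330.8]]
0.313 [[284.5 335.2]]
298 [169 168 169 171 174 177 181 183 184 183 167 124 102 105 104 101 114 157
 179 171 165 161 158 146 119 105 104 105]
301 [182 185 189 190 192 190 187 183 179 178 175 141 102 104 105 102 117 166
 194 186 181 182 182 170 137 103 105 105]
304 [169 170 172 174 176 177 179 182 188 192 188 154 101 105 105 101 107 157
 196 193 190 187 185 182 153 102 104 104]
307 [189 190 193 196 192 182 178 182 187 190 191 161 102 104 105 102 109 154
 190 193 193 194 196 197 172 116 105 105]
310 [207 207 207 207 199 192 190 187 177 157 130 107 102 104 106 103  97 102
 117 143 168 184 189 189 169 126 104 103]
313 [203 197 190 190 190 188 160 104  94  98 100 100 101 104 105 103  98  99
 103 102 101 116 160 189 171 125 102 103]
316 [198 180 163 186 190 188 172 125  95  99 101 101 101 104 106 104 100  
[... 3088 characters left out ...]
89  90  90
  89  91]
346 [176 173 170 166 162 159 159 157 156 155 155 157 141 107  97  96  97  97
  97  97] [163 160 156 153 149 148 146 145 144 143 143 144 130  99  89  89  90  89
  89  90]
347 [170 168 165 163 162 161 161 163 164 165 167 170 147 103  97  96  97  97
  96  96] [157 155 154 151 149 149 149 151 151 153 155 156 137  93  90  88  90  88
  89  90]
348 [166 164 164 165 164 166 166 167 168 171 173 173 149 104  95  98  97  96
  96  97] [154 152 152 151 153 153 154 154 156 157 159 160 137  97  88  89  90  88
  89  89]
349 [169 167 166 169 171 173 169 169 168 168 170 160 124  98  96  97  96  96
  97  96] [156 155 155 156 159 158 157 156 155 156 158 147 114  90  90  89  90  89
  90  88]
```

Emit:
servo_tool:
  plan:
    - {"xyz": [0,0.06,0.08],"twist": [0,0,0],"jaw": 1}
    - {"xyz": [0,0.06,0.15],"twist": [0,0,0],"jaw": 1}
    - {"xyz": [0,0.06,0.15],"twist": [0,0,0],"jaw": 1}
    - {"xyz": [0,0.06,0.15],"twist": [0,0,0],"jaw": 1}
    - {"xyz": [0,0.06,0.15],"twist": [0,0,0],"jaw": 1}
    - {"xyz": [0,0.06,0.15],"twist": [0,0,0],"jaw": 1}
    - {"xyz": [0,0.06,0.15],"twist": [0,0,0],"jaw": 1}
    - {"xyz": [0,0.06,0.15],"twist": [0,0,0],"jaw": 1}
    - {"xyz": [0,0.06,0.15],"twist": [0,0,0],"jaw": 1}
    - {"xyz": [0,0.06,0.15],"twist": [0,0,0],"jaw": 1}

```text
time_s: 23.5
tool_pos: [0.5011, -0.3835, 0.3627]
tool_rot: [180.0, 0.0, 166.1]
force: [0.5, -0.7, -1.7]
grip_width: 0.021
grasp_force: 40.0
```

```bash
python3 - <<'E'
from h import *
rel((.5010,-.3836,.199),166)
C=cams();a=cv2.cvtColor(C["side"]["img"],cv2.COLOR_RGB2GRAY);b=cv2.imread("pics/hang_side.png",0)
for r in (304,307,313): print(r,a[r,270:298])
t=cv2.cvtColor(C["top"]["img"],cv2.COLOR_RGB2GRAY);h=cv2.imread("pics/hang_top.png",0)
print("top unchanged around bush?",np.abs(t[240:265,414:437].astype(int)-h[240:265,414:437]).mean(1).round())
# bracket moved? shift of bush outer between hang and now
print(cv2.phaseCorrelate(np.float32(b[308:345,262:305]),np.float32(a[308:345,262:305])))
E
```

```text
xyz [ 0.01 -0.02 -0.03] twist [0.   0.   0.07] | grasp now [ 0.5011 -0.3835  0.1987] rot [180.     0.   166.07] t 23.5 F [ 0.5 -0.7 -1.7] w 0.021 q [  0.  91.  74. 123.]
304 [170 170 172 173 175 177 179 183 187 192 185 146 102 104 104 102 107 158
 195 192 191 187 184 182 153 103 103 104]
307 [188 190 193 196 192 184 178 182 185 190 190 161 101 104 105 101 107 154
 191 191 194 193 196 197 172 115 104 103]
313 [203 198 190 191 189 187 159 105  94  97 101 101 102 104 105 103  98  99
 103 101 100 116 160 189 170 125 102 103]
top unchanged around bush? [46. 30. 20. 38. 56. 67. 73. 71. 54. 45. 43. 40. 43. 48. 47. 46. 48. 51.
 50. 53. 68. 74. 73. 75. 67.]
((0.5286943210975998, -0.1596127559945586), 1.0657498241795433)
```

Centred, with the bracket unmoved. Now I hold for more than 2 s.

Emit:
servo_tool:
  plan:
    - {"xyz": [0,0,0],"twist": [0,0,0],"jaw": 1}
    - {"xyz": [0,0,0],"twist": [0,0,0],"jaw": 1}
    - {"xyz": [0,0,0],"twist": [0,0,0],"jaw": 1}
    - {"xyz": [0,0,0],"twist": [0,0,0],"jaw": 1}
    - {"xyz": [0,0,0],"twist": [0,0,0],"jaw": 1}
    - {"xyz": [0,0,0],"twist": [0,0,0],"jaw": 1}
    - {"xyz": [0,0,0],"twist": [0,0,0],"jaw": 1}
    - {"xyz": [0,0,0],"twist": [0,0,0],"jaw": 1}
    - {"xyz": [0,0,0],"twist": [0,0,0],"jaw": 1}
    - {"xyz": [0,0,0],"twist": [0,0,0],"jaw": 1}

```text
time_s: 24.43
tool_pos: [0.5011, -0.3835, 0.3626]
tool_rot: [180.0, 0.0, 166.1]
force: [0.3, -0.4, -1.3]
grip_width: 0.0211
grasp_force: 40.0
```

Emit:
servo_tool:
  plan:
    - {"xyz": [0,0,0],"twist": [0,0,0],"jaw": 1}
    - {"xyz": [0,0,0],"twist": [0,0,0],"jaw": 1}
    - {"xyz": [0,0,0],"twist": [0,0,0],"jaw": 1}
    - {"xyz": [0,0,0],"twist": [0,0,0],"jaw": 1}
    - {"xyz": [0,0,0],"twist": [0,0,0],"jaw": 1}
    - {"xyz": [0,0,0],"twist": [0,0,0],"jaw": 1}
    - {"xyz": [0,0,0],"twist": [0,0,0],"jaw": 1}
    - {"xyz": [0,0,0],"twist": [0,0,0],"jaw": 1}
    - {"xyz": [0,0,0],"twist": [0,0,0],"jaw": 1}
    - {"xyz": [0,0,0],"twist": [0,0,0],"jaw": 1}

```text
time_s: 25.27
tool_pos: [0.5011, -0.3835, 0.3627]
tool_rot: [180.0, 0.0, 166.1]
force: [-0.2, -0.5, -0.9]
grip_width: 0.0208
grasp_force: 40.0
```

Emit:
servo_tool:
  plan:
    - {"xyz": [0,0,0],"twist": [0,0,0],"jaw": 1}
    - {"xyz": [0,0,0],"twist": [0,0,0],"jaw": 1}
    - {"xyz": [0,0,0],"twist": [0,0,0],"jaw": 1}
    - {"xyz": [0,0,0],"twist": [0,0,0],"jaw": 1}
    - {"xyz": [0,0,0],"twist": [0,0,0],"jaw": 1}
    - {"xyz": [0,0,0],"twist": [0,0,0],"jaw": 1}
    - {"xyz": [0,0,0],"twist": [0,0,0],"jaw": 1}
    - {"xyz": [0,0,0],"twist": [0,0,0],"jaw": 1}
    - {"xyz": [0,0,0],"twist": [0,0,0],"jaw": 1}
    - {"xyz": [0,0,0],"twist": [0,0,0],"jaw": 1}

```text
time_s: 26.1
tool_pos: [0.5011, -0.3834, 0.3627]
tool_rot: [180.0, 0.0, 166.1]
force: [-0.1, -0.0, -1.0]
grip_width: 0.021
grasp_force: 40.0
```

```bash
python3 -c "
from h import *
rel((.5010,-.3836,.199),166);print(env.sign_off())"
```

```text
xyz [ 0.01 -0.02 -0.03] twist [0.   0.01 0.07] | grasp now [ 0.5012 -0.3834  0.1987] rot [1.8000e+02 1.0000e-02 1.6607e+02] t 26.1 F [-0.1 -0.  -1. ] w 0.021 q [  0.  91.  74. 123.]
the job is handed in; nothing more can be done
None
```

Handed in at 26.1 s, verdict not shown: the bracket hangs by itself within about 2 mm of the mark (by camera) after one jam on the rail (force readings to about 35 N per axis) that I freed by regripping; at one point in the slide it may have lifted by up to 0.8 mm. The probe is held upright and centred in the bush, with its tip about 10 mm below by calculation (the bush hides it from the camera), held still for over 2 s.

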